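# Fit the slicer blade and stow the comb cases

## Task

Get the vegetable slicer ready and tidy its accessories: swing the keeper bar right open alongside its rail, lay the slicing blade flat on the slicer's bridge with its end notch over the locating pin, let go of it, and swing the keeper fully back across it. The grey comb cases lying on the bench must be put away standing upright in the shallow dark steel pan, clear of its rim and each with its heavy end down: the steel comb is hidden in one end, so lift each case to tell by its tilt which end is heavy. Leave everything else on the bench where it is.

Things in the scene. Friction and masses are not known exactly. Their poses are not given: they have to be found in the camera images.
- slicer_bridge (a point): fixed steel vegetable slicer, 305 x 156 mm: two rails (tops 60 mm above the bench, 128 mm apart inside) with a blade bridge between them, 34 mm wide, top 50 mm up. This point: middle of the bridge's top. x along the slicer from ribbed infeed plate (60 to 175 mm off at -x, 32 mm up) to run-off plate (87 to 127 mm off at +x, 56 mm up), open between; y across to the pin; z up
- slicer_pin (a point): locating pin, 8 mm across, rising 11 mm from the bridge's top; this point is its foot at the bridge's top, 48 mm from slicer_bridge along the slicer's y
- keeper (a joint): angle of the keeper, a dark bar 16 mm wide turning level about an upright pivot on the slicer's -y rail: 0 = shut, along the bridge, 4 mm above a seated blade; grows clockwise seen from above, towards the run-off plate; 1.57 = along the rail, stop at 1.75. Slight friction (1 N at the peg), stays where left; starts at 0 to 0.35
- keeper_pivot (a point): point on the keeper's upright pivot axis, 80 mm above the bench
- keeper_peg (a point): the keeper's upright black finger peg, 14 mm across, 28 mm tall, 75 mm from the pivot axis; this point is its middle, 80 mm above the bench (peg from 66 to 94 mm, on the bar's top)
- blade_center (a point): flat dark steel slicing blade, 56 mm wide (x), 120 mm long (y), 6 mm thick (z), 0.25 kg, lying on the fixed white chopping board (10 mm thick); bright ground edge along its -x side. This point is its centre. Seated, its axes are along those of slicer_bridge and its centre is 3 mm above that point, 4 mm to spare to the rail at each end
- blade_notch (a point): point in the blade's end notch (13 mm wide, 18 mm deep, open at the +y end) that comes over slicer_pin when seated, 48 mm from blade_center along y
- pan_floor (a point): shallow dark steel pan, fixed, 176 mm (x) by 325 mm (y), 22 mm tall, walls 3 mm; this point is the middle of its inner floor, 3 mm above the bench, x and y along its sides, z up. All the cases fit standing side by side along y
- case1_center (a point): plain closed grey plastic case, 150 x 50 x 50 mm, 0.35 to 0.65 kg, lying on a long side on the bench (may be absent). A steel comb fixed inside one end puts its balance point 34 mm from the middle; both ends look alike, no axis tells which. Held level by the middle, the heavy end pulls down; pinched lightly near the light end, it swings down and stands firmly. This point: centre, x along the length
- case2_center (a point): plain closed grey plastic case, 150 x 50 x 50 mm, 0.35 to 0.65 kg, lying on a long side on the bench (may be absent). A steel comb fixed inside one end puts its balance point 34 mm from the middle; both ends look alike, no axis tells which. Held level by the middle, the heavy end pulls down; pinched lightly near the light end, it swings down and stands firmly. This point: centre, x along the length
- case3_center (a point): plain closed grey plastic case, 150 x 50 x 50 mm, 0.35 to 0.65 kg, lying on a long side on the bench (may be absent). A steel comb fixed inside one end puts its balance point 34 mm from the middle; both ends look alike, no axis tells which. Held level by the middle, the heavy end pulls down; pinched lightly near the light end, it swings down and stands firmly. This point: centre, x along the length
- sauce_cup: bystander, to be left alone: small brown paper sauce cup, 80 mm across, 55 mm tall, standing between slicer and pan; origin under its middle
- oil: bystander, to be left alone: brown glass oil bottle, 215 mm tall, at the far left; origin under its middle
- salt: bystander, to be left alone: clear salt jar with a metal cap, 110 mm tall, behind the work area; origin under its middle
- mill: bystander, to be left alone: dark wooden pepper mill, 178 mm tall, at the far left; origin under its middle
- mix_bowl: bystander, to be left alone: steel mixing bowl, 170 mm across, 75 mm tall, at the back; origin under its middle
- kraft_bowl: bystander, to be left alone: brown paper food bowl, 120 mm across, 55 mm tall, at the back; origin under its middle
- turner: bystander, to be left alone: turner (kitchen spatula), 300 mm long, lying far to the right; origin under its middle
- tongs: bystander, to be left alone: steel tongs, 260 mm long, lying to the far left; origin under its middle
There are look-alikes about, which are no part of the job. What is shaped like the part that bears case3_center but purple is not meant. Leave any red look-alike of the part that bears case2_center alone.

How it is judged:
By the outcome, as a careful person would: the job done as asked, in the order asked, and still so for the second after the job is handed in, with the robot touching nothing.
Of case1, case2, case3 only 2 to 3 are there at a start; the rules pass over those that are not, and their reading is None.
At some moment in a run one of case1, case2, case3 may be knocked a few centimetres aside while the robot is not near it.
Once in a run the grip may slacken for a moment while it holds something.
It also fails if it takes over 210 s, if anything falls off the work surface, if the arm or the gripper's body presses on something with over 40 N, if the wrist force passes 120 N, or if a joint passes its speed limit or range.

## Robot

A 7-joint arm with a two-finger parallel gripper is mounted at the origin on the work surface. World frame = base frame: x ahead of the robot, y to its left, z up, the work surface at z = 0. Lengths are in m, angles in rad, forces in N, time in s.
With the tool pointing down it reaches from about 0.4 to 0.85 m from the base axis. Payload 10.4 kg.
Tool frame: the origin (TCP) lies midway between the tips of the shut fingers; the grasp point (between the pads) lies 19 mm behind it; z points along the fingers, x is the direction in which the jaws open and shut, and the axes are right-handed (so a half turn about z gives the same grasp; the last joint's range is limited). The gripper opens to 85 mm and grips with 20 to 120 N. Pads are 22 mm wide; open, the fingers measure 114 mm over their backs; the gripper's body (76 mm by 85 mm) begins 54 mm behind the grasp point. The pads swing forward as they close: fully open they stand 13 mm farther back than shut.
Start: joints at [-1.331, 0.332, -0.065, 1.46, 0.022, 1.35, -0.088], TCP at [0.162, 0.604, 0.201] pointing down, gripper open.
Joint ranges: [-2.6, 2.6], [-0.5, 2.12], [-1.47, 1.34], [0.16, 2.42], [-1.27, 4.41], [0.06, 2.06], [-2.6, 2.6]. Speed limits (rad/s): [2.22, 2.22, 2.79, 2.79, 3.14, 3.14, 3.14].

## Interface

Orientations are given as a unit quaternion [x, y, z, w].
In Python, from workcell import manip, cams gives the robot as it stands.
- The arm moves only by the tool move_arm, never from a script. Its argument "moves" is a list of rows, each a list of 7 numbers: the turn, a rotation vector about the tool's x, y, z in degrees, then the shift along the tool's x, y, z in m, then the finger opening in m, from 0 to 0.0854. A call has 1 to 10 rows; each row is the pose to reach, as a shift and turn from the pose commanded when the call began, along the tool's axes at that moment; what a row does not reach only later rows make up. A row lasts 1/10 s, in which the tool goes at most 50 mm and 8.59 degrees, less where a joint would pass 70% of its speed; a pose out of reach is approached as far as the arm can. A call with a gripper value outside its range is refused whole. The fingers move at their own pace and stop on an object; "grip_force" is the grip in N (left out, the last holds). Time passes only in rows, so rows that repeat a pose let the fingers close. It gives the time, the measured TCP pose, the force and the opening at its end, in the units of the state.
- manip.get_obs(): the state, without advancing time (a new reading comes with each control period).
- cams.camera(name): name is "scene" or "top" or "wrist"; returns the picture (420x560x3 uint8, red, green, blue); there is no depth.
- cams.camera_params(name): a dict with "fx", "fy", "cx", "cy" (pixels), "xyz" and "rotation" of the camera in the world. Camera axes: x right, y up, looking along -z (the intrinsics and any distortion apply to the point x, -y, -z); pixel columns grow to the right and rows downward; lengths in m; the calibration is good to about 2 mm. A picture is of the moment at which its call begins: read the wrist's pose just before it. camera_params takes no time and is no camera call; for the wrist camera it gives the pose at the moment of the call.
- manip.hand_in(): hands the job in, once; it reports no verdict.
The state is a dict: "clock": time; "joint_pos": joint angles; "joint_velocities": joint speeds; "tau": joint torques, N m; "position": TCP position; "ee_rot": TCP orientation; "ft_force": force on the tool from outside, world axes, zero at the start; "torque": the same for the moment, N m; "grip_width": opening from 0.0 (shut) to 1.0 (fully open).
Only numpy, scipy, OpenCV 4.12 (cv2) and the standard library are available. Lean on these libraries where they do the work, as an engineer would, in place of code of your own. Each camera call takes 0.05 s, during which the arm holds its last target. There are 200 camera calls.

## Working session

There is one attempt and no reset: what is moved stays moved. The work goes in short steps, Python scripts to look and compute and a tool call to move; the robot and the scene stay as the last step left them, time stands still between calls to the robot, and variables do not carry over. Pictures are saved under pics/ and viewed, about 12 in all and at most 16, crops included, and the job is handed in when it is done.

Besides the shell and the picture viewer there is one more tool, called after "Emit:" as a command line: name --pt "numbers of a row" for each row, then --argument value for the rest. move_arm: Moves the arm, as the interface text tells. Its arguments: {"type":"object","properties":{"moves":{"type":"array","items":{"type":"array","items":{"type":"number"}}},"grip_force":{"type":"number"}},"required":["moves"]}

```bash
ls; mkdir -p pics
cat > h.py <<'E'
import numpy as np, cv2
from workcell import manip, cams
from scipy.spatial.transform import Rotation as R
def rot(p):
    r=np.array(p["rotation"],float)
    return r if r.shape==(3,3) else R.from_quat(r).as_matrix()
def ray(p,u,v):
    d=np.array([(u-p["cx"])/p["fx"],-(v-p["cy"])/p["fy"],-1.0])
    return np.array(p["xyz"]),rot(p)@d
def onz(p,u,v,z):
    o,d=ray(p,u,v); return o+d*(z-o[2])/d[2]
def proj(p,X):
    c=rot(p).T@(np.array(X)-np.array(p["xyz"]))
    return p["cx"]+p["fx"]*c[0]/-c[2], p["cy"]-p["fy"]*c[1]/-c[2]
def snap(name,f):
    p=cams.camera_params(name); im=cams.camera(name)
    cv2.imwrite("pics/"+f+".png",im[:,:,::-1]); np.save("pics/"+f+".npy",im)
    import pickle; pickle.dump(p,open("pics/"+f+".pkl","wb")); return p,im
def load(f):
    import pickle; return pickle.load(open("pics/"+f+".pkl","rb")),np.load("pics/"+f+".npy")
def tool(X):  # world point/vec -> shift in current tool axes from current TCP
    o=manip.get_obs(); return R.from_quat(o["ee_rot"]).inv().apply(np.array(X)-np.array(o["position"]))
E
python3 - <<'E'
from h import *
for n in ("top","scene","wrist"):
    p,im=snap(n,n+"0"); print(n,p)
print(manip.get_obs())
E
```

```text
pics
top {'fx': 539.7940687653975, 'fy': 539.7940687653975, 'cx': 275.82156140970017, 'cy': 217.76798315047193, 'xyz': array([0.23872242, 0.02626592, 1.6725116 ]), 'rotation': array([-0.05303024,  0.06359238,  0.71102486, -0.69827463])}
scene {'fx': 478.623321473612, 'fy': 478.623321473612, 'cx': 280.9869777563889, 'cy': 206.49030683302362, 'xyz': array([1.53468242, 0.35288809, 1.16179237]), 'rotation': array([0.22405433, 0.30610056, 0.75347563, 0.53700706])}
wrist {'fx': 363.2442169723032, 'fy': 363.2442169723032, 'cx': 281.901669345114, 'cy': 209.26372811269164, 'xyz': array([0.08830677, 0.62340804, 0.37243767]), 'rotation': array([-0.12047993, -0.09185389,  0.60168223,  0.7842359 ])}
{'clock': 0.15, 'joint_pos': array([-1.33060842,  0.33274926, -0.06470542,  1.46073658,  0.02159629,
        1.34988563, -0.08851045]), 'joint_velocities': array([ 0.00227418, -0.0024259 ,  0.00076682, -0.00247016, -0.00011108,
       -0.00060543,  0.00041544]), 'tau': array([ 1.03140355e-03, -6.25825882e+01,  4.93884401e-02, -3.91856647e+01,
        1.62155041e-02,  7.37256662e-03, -3.86463819e-05]), 'position': array([0.16227459, 0.60324642, 0.20029028]), 'ee_rot': array([ 7.93650810e-01,  6.08373322e-01, -4.17658817e-04,  3.45205891e-04]), 'ft_force': array([ 0.06872162, -0.46141167, -0.59732497]), 'torque': array([-0.03826376,  0.01722347,  0.03100026]), 'grip_width': 1.0034448456254181}
```

Run:
```python
import cv2
a=cv2.imread("pics/top0.png"); cv2.imwrite("pics/topL.png",cv2.resize(a,(800,600),interpolation=cv2.INTER_CUBIC))
```

```text
(no output)
```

View pics/topL.png

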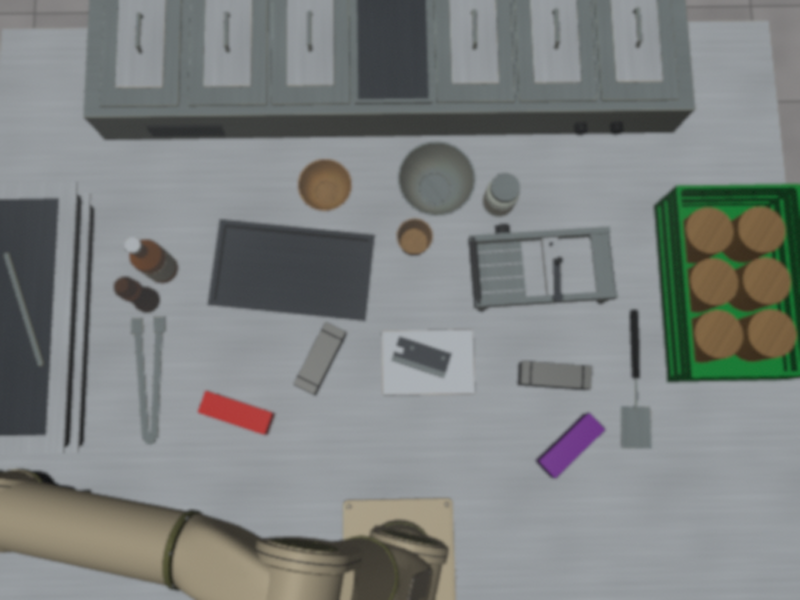

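View pics/scene0.png

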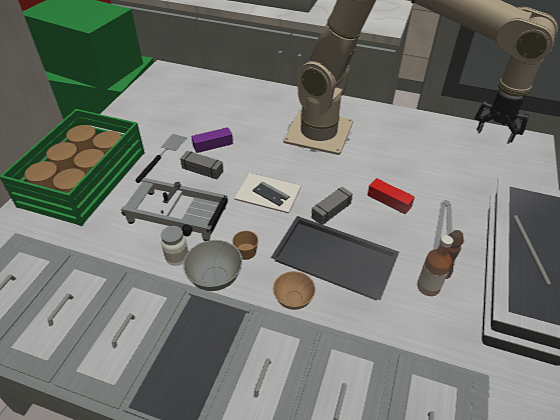

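Run:
```python
from h import *
p,im=load("top0"); s=1.4286
cv2.imwrite("pics/c1.png",cv2.resize(im[150:290,255:440,::-1],None,fx=4.2,fy=4.2,interpolation=cv2.INTER_CUBIC))
def w(n,u,v,z): print(n,np.round(onz(p,u/s,v/s,z),3))
for n,u,v,z in [("caseA e1",333,325,.05),("caseA e2",309,390,.05),("caseB e1",520,373,.05),("caseB e2",591,376,.05),
 ("bladeC",422,357,.016),("pan TL",220,221,.022),("pan TR",374,236,.022),("pan BL",209,304,.022),("pan BR",365,319,.022),
 ("sl TL",470,236,.06),("sl TR",610,228,.06),("sl BR",615,298,.06),("sl BL",476,306,.06),("pin",549,243,.06),("peg",558,262,.094),("pivot",558,298,.066),("cup",415,237,.055),("salt",504,190,.11)]: w(n,u,v,z)
o=manip.get_obs();print(R.from_quat(o["ee_rot"]).as_matrix().round(3))
P=cams.camera_params("wrist");T=R.from_quat(o["ee_rot"])
print("cam in tool",T.inv().apply(np.array(P["xyz"])-o["position"]), (T.inv().as_matrix()@rot(P)).round(3))
```

```text
caseA e1 [0.481 0.13  0.05 ]
caseA e2 [0.344 0.181 0.05 ]
caseB e1 [ 0.372 -0.264  0.05 ]
caseB e2 [ 0.363 -0.414  0.05 ]
bladeC [ 0.413 -0.06   0.016]
pan TL [0.722 0.379 0.022]
pan TR [0.682 0.04  0.022]
pan BL [0.536 0.399 0.022]
pan BR [0.497 0.062 0.022]
sl TL [ 0.669 -0.168  0.06 ]
sl TR [ 0.682 -0.472  0.06 ]
sl BR [ 0.528 -0.473  0.06 ]
sl BL [ 0.515 -0.175  0.06 ]
pin [ 0.65  -0.338  0.06 ]
peg [ 0.6   -0.347  0.094]
pivot [ 0.529 -0.349  0.066]
cup [ 0.67  -0.049  0.055]
salt [ 0.754 -0.237  0.11 ]
[[ 0.26   0.966 -0.   ]
 [ 0.966 -0.26  -0.001]
 [-0.001  0.    -1.   ]]
cam in tool [ 9.69464979e-05 -7.66606574e-02 -1.72263141e-01] [[ 1.    -0.001 -0.001]
 [-0.001 -0.954 -0.299]
 [-0.     0.299 -0.954]]
```

View pics/c1.png

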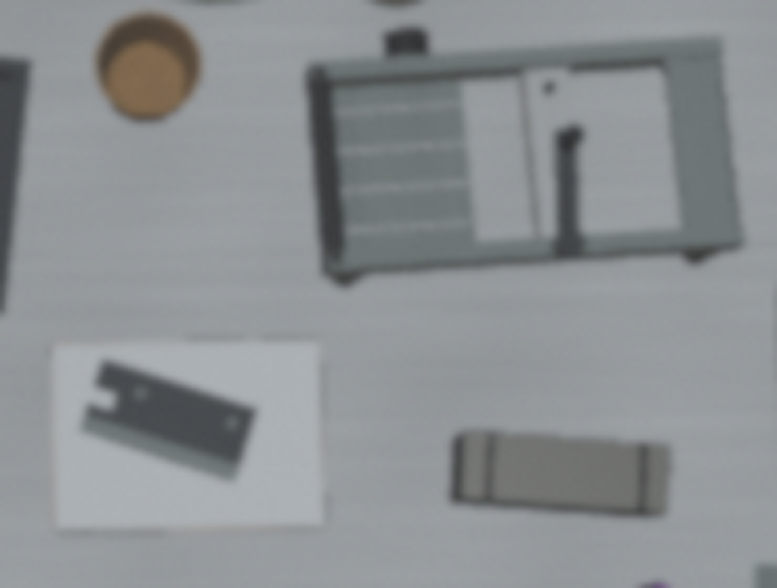

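Emit:
move_arm --pt "0 0 0 -0.03 0.04 -0.1 0.0854" --pt "0 0 0 -0.266 0.37 -0.12 0.0854" --pt "0 0 0 -0.266 0.37 -0.12 0.0854" --pt "0 0 0 -0.266 0.37 -0.12 0.0854" --pt "0 0 0 -0.266 0.37 -0.12 0.0854" --pt "0 0 0 -0.266 0.37 -0.12 0.0854" --pt "0 0 0 -0.266 0.37 -0.12 0.0854" --pt "0 0 0 -0.266 0.37 -0.12 0.0854" --pt "0 0 0 -0.266 0.37 -0.12 0.0854" --pt "0 0 0 -0.266 0.37 -0.12 0.0854"

```text
clock: 1.15
position: [0.4521, 0.2477, 0.3215]
ee_rot: [0.794, 0.608, 0.0, 0.0]
ft_force: [0.1, 0.6, -1.3]
grip_width: 1.003
```

```bash
cat >> h.py <<'E'
def row(X,yaw):
    """shift/turn to put TCP at X, pointing down, tool y axis at world yaw (deg)"""
    o=manip.get_obs(); T=R.from_quat(o["ee_rot"])
    a=np.radians(yaw); y=np.array([np.cos(a),np.sin(a),0]); z=np.array([0,0,-1.]); x=np.cross(y,z)
    D=R.from_matrix(np.c_[x,y,z])
    print("row",(T.inv()*D).as_rotvec(degrees=True).round(1),T.inv().apply(np.array(X)-o["position"]).round(4),
      "| pos",o["position"].round(4),"tool y yaw",np.degrees(np.arctan2(*T.as_matrix()[1::-1,1])).round(1),"t",o["clock"],"F",o["ft_force"].round(1),"w",round(o["grip_width"],3))
E
python3 -c "
from h import *
row([.53,-.33,.30],2.5)"
```

```text
row [  0.   -0.  -17.7] [-0.5371  0.2264  0.0214] | pos [0.4521 0.2477 0.3215] tool y yaw -15.2 t 1.15 F [ 0.1  0.6 -1.3] w 1.003
```

Emit:
move_arm --pt "0 0 -8 -0.05 0.02 0.0 0.0854" --pt "0 0 -17.5 -0.537 0.226 0.021 0.03" --pt "0 0 -17.5 -0.537 0.226 0.021 0.03" --pt "0 0 -17.5 -0.537 0.226 0.021 0.03" --pt "0 0 -17.5 -0.537 0.226 0.021 0.03" --pt "0 0 -17.5 -0.537 0.226 0.021 0.03" --pt "0 0 -17.5 -0.537 0.226 0.021 0.03" --pt "0 0 -17.5 -0.537 0.226 0.021 0.03" --pt "0 0 -17.5 -0.537 0.226 0.021 0.03" --pt "0 0 -17.5 -0.537 0.226 0.021 0.03"

```text
clock: 2.15
position: [0.5174, -0.2425, 0.3034]
ee_rot: [0.692, 0.722, 0.0, 0.0]
ft_force: [1.0, 0.3, 0.2]
grip_width: 0.353
```

Emit:
move_arm --pt "0 0 0 -0.09 0.04 0 0.03" --pt "0 0 0 -0.09 0.04 0 0.03" --pt "0 0 0 -0.09 0.04 0 0.03"

```text
clock: 2.45
position: [0.5603, -0.3347, 0.2988]
ee_rot: [0.694, 0.72, -0.004, -0.002]
ft_force: [-1.2, -0.3, -1.0]
grip_width: 0.351
```

```bash
python3 -c "
from h import *
row([.53,-.33,.30],2.5)
p,im=snap('wrist','w1')
cv2.imwrite('pics/w1L.png',cv2.resize(im[:,:,::-1],(800,600),interpolation=cv2.INTER_CUBIC))"
```

```text
row [-0.5  0.1 -0.4] [ 0.0058 -0.0301 -0.001 ] | pos [ 0.5603 -0.3347  0.2988] tool y yaw 2.1 t 2.45 F [-1.2 -0.3 -1. ] w 0.351
```

View pics/w1L.png

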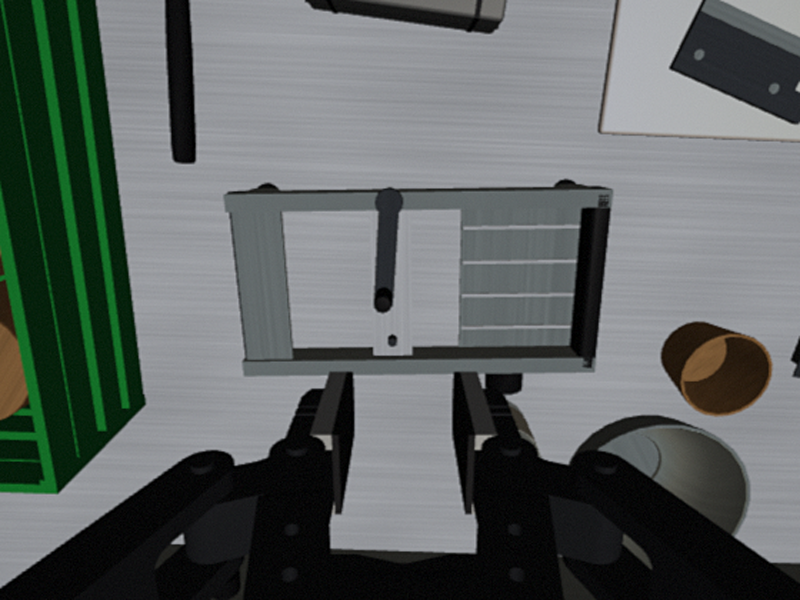

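Run:
```python
from h import *
p,_=load("w1"); s=1.4286
def w(n,u,v,z):
    X=onz(p,u/s,v/s,z); print(n,X.round(4)); return X
pv=w("pivot",389.5,201,.066); pg=w("peg",383,293,.094); pin=w("pin",392,338,.061)
c=[w("c",u,v,.06) for u,v in [(225,193),(612,187),(596,362),(244,361)]]
a=[w("bridge",u,v,.05) for u,v in [(376,345),(413,345),(377,300),(412,212)]]
ex=c[0]-c[1]; ex2=c[3]-c[2]
print("x dir yaw",np.degrees(np.arctan2(ex[1],ex[0])),np.degrees(np.arctan2(ex2[1],ex2[0])),np.linalg.norm(ex),np.linalg.norm(ex2))
d=pg-pv; print("bar yaw",np.degrees(np.arctan2(d[1],d[0])),np.linalg.norm(d[:2])); d=pin-pv;print("pin-pivot",np.degrees(np.arctan2(d[1],d[0])),np.linalg.norm(d[:2]))
row([pg[0],pg[1],.20],2.5)
```

```text
pivot [ 0.5301 -0.3463  0.066 ]
peg [ 0.5961 -0.3485  0.094 ]
pin [ 0.6452 -0.3409  0.061 ]
c [ 0.5294 -0.475   0.06  ]
c [ 0.5136 -0.1738  0.06  ]
c [ 0.6611 -0.1648  0.06  ]
c [ 0.6716 -0.4676  0.06  ]
bridge [ 0.6566 -0.3548  0.05  ]
bridge [ 0.6554 -0.3225  0.05  ]
bridge [ 0.6154 -0.3548  0.05  ]
bridge [ 0.54   -0.3282  0.05  ]
x dir yaw -87.00859697855006 -88.01849712678892 0.3015952311659973 0.3030470898017356
bar yaw -1.9560380754420592 0.06604822831109533
pin-pivot 2.6693166975335036 0.11524486373836945
row [-0.3  0.1 -0.3] [-0.0176  0.0357  0.1001] | pos [ 0.5603 -0.3321  0.3003] tool y yaw 2.2 t 2.5 F [ 0.4  0.9 -0.3] w 0.353
```

Run:
```python
from h import *
p,im=load("w1"); s=1.4286
c=cv2.resize(im[125:260,240:310,::-1],None,fx=4,fy=4,interpolation=cv2.INTER_CUBIC); d=cv2.resize(load("wrist0")[1][:,:,::-1],(500,375))
o=np.zeros((540,800,3),np.uint8); o[:540,:280]=c; o[:375,290:790]=d; cv2.imwrite("pics/c2.png",o)
```

```text
(no output)
```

View pics/c2.png

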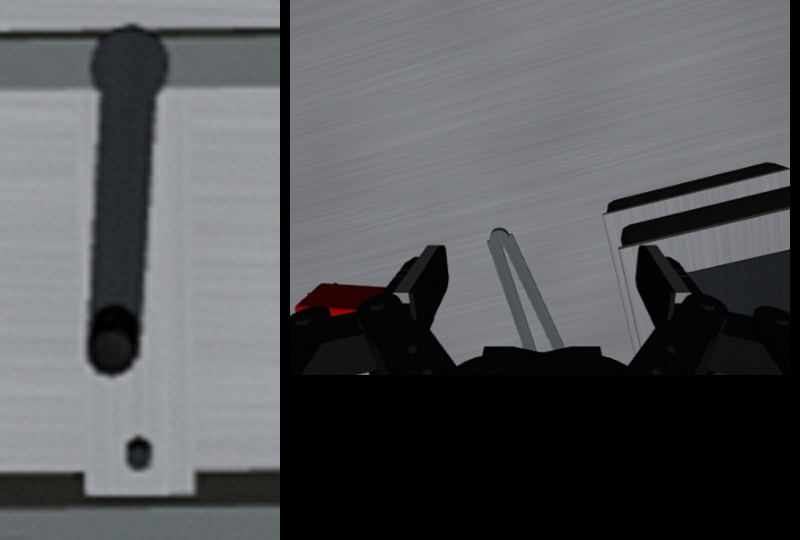

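Run:
```python
from h import *
p,im=load("w1")
pv=onz(p,272.5,141.5,.068);pg=onz(p,268,212.5,.094);pt=onz(p,274.5,240,.061);pf=onz(p,274.5,236.5,.05)
b=[onz(p,240+u/4,125+v/4,.05) for u,v in [(84,495),(196,495),(78,200),(180,200)]]
print(pv,pg,pt,pf,*b)
for q in (pg,pt,pf): d=q-pv; print(np.degrees(np.arctan2(d[1],d[0])),np.hypot(*d[:2]))
row([pg[0],pg[1],.16],0)
```

```text
[ 0.53076892 -0.34634662  0.068     ] [ 0.60453279 -0.34840099  0.094     ] [ 0.64964655 -0.3406286   0.061     ] [ 0.64939113 -0.34087261  0.05      ] [ 0.66647532 -0.35730159  0.05      ] [ 0.6651526  -0.32217696  0.05      ] [ 0.5724545  -0.36095254  0.05      ] [ 0.57133559 -0.33088927  0.05      ]
-1.5953164117485907 0.07379246767764908
2.753805638687506 0.1190150719808818
2.6421279820710137 0.1187484429437078
row [-0.3  0.1  2.2] [-0.0178  0.0444  0.14  ] | pos [ 0.5603 -0.3321  0.3003] tool y yaw 2.2 t 2.5 F [ 0.4  0.9 -0.3] w 0.353
```

Emit:
move_arm --pt "0 0 3 -0.018 0.044 0.05 0.03" --pt "0 0 3 -0.018 0.044 0.14 0.03" --pt "0 0 3 -0.018 0.044 0.14 0.03" --pt "0 0 3 -0.018 0.044 0.18 0.03" --pt "0 0 3 -0.018 0.044 0.222 0.03" --pt "0 0 3 -0.018 0.044 0.228 0.03" --pt "0 0 3 -0.018 0.044 0.228 0.024" --pt "0 0 3 -0.018 0.044 0.228 0.024"

```text
clock: 3.3
position: [0.6073, -0.3454, 0.0784]
ee_rot: [0.71, 0.704, 0.001, 0.002]
ft_force: [0.3, 0.1, 0.3]
grip_width: 0.28
```

Run:
```python
from h import *
print(manip.get_obs()["joint_pos"].round(2))
pv=np.array([.5308,-.3463])
o=manip.get_obs();T=R.from_quat(o["ee_rot"])
# arc table in tool axes relative to current pose
for b in range(-10,-96,-8):
    a=np.radians(b); X=[pv[0]+.0745*np.cos(a),pv[1]+.0745*np.sin(a),.071]; row(X,b)
```

```text
[-0.03  0.67  0.73  1.42 -0.46  1.22  2.31]
row [0.2 0.1 9.5] [-0.0139 -0.003   0.0075] | pos [ 0.6073 -0.3454  0.0784] tool y yaw -0.5 t 3.3 F [0.3 0.1 0.3] w 0.28
row [ 0.2  0.  17.5] [-0.024  -0.0055  0.0075] | pos [ 0.6073 -0.3454  0.0784] tool y yaw -0.5 t 3.3 F [0.3 0.1 0.3] w 0.28
row [ 0.2  0.  25.5] [-0.0337 -0.0093  0.0075] | pos [ 0.6073 -0.3454  0.0784] tool y yaw -0.5 t 3.3 F [0.3 0.1 0.3] w 0.28
row [ 0.2  0.  33.5] [-0.0427 -0.0144  0.0075] | pos [ 0.6073 -0.3454  0.0784] tool y yaw -0.5 t 3.3 F [0.3 0.1 0.3] w 0.28
row [ 0.2 -0.  41.5] [-0.051  -0.0207  0.0074] | pos [ 0.6073 -0.3454  0.0784] tool y yaw -0.5 t 3.3 F [0.3 0.1 0.3] w 0.28
row [ 0.2 -0.  49.5] [-0.0583 -0.0281  0.0074] | pos [ 0.6073 -0.3454  0.0784] tool y yaw -0.5 t 3.3 F [0.3 0.1 0.3] w 0.28
row [ 0.2 -0.  57.5] [-0.0644 -0.0365  0.0074] | pos [ 0.6073 -0.3454  0.0784] tool y yaw -0.5 t 3.3 F [0.3 0.1 0.3] w 0.28
row [ 0.2 -0.  65.5] [-0.0694 -0.0456  0.0074] | pos [ 0.6073 -0.3454  0.0784] tool y yaw -0.5 t 3.3 F [0.3 0.1 0.3] w 0.28
row [ 0.2 -0.1 73.5] [-0.0731 -0.0553  0.0073] | pos [ 0.6073 -0.3454  0.0784] tool y yaw -0.5 t 3.3 F [0.3 0.1 0.3] w 0.28
row [ 0.2 -0.1 81.5] [-0.0753 -0.0655  0.0073] | pos [ 0.6073 -0.3454  0.0784] tool y yaw -0.5 t 3.3 F [0.3 0.1 0.3] w 0.28
row [ 0.2 -0.1 89.5] [-0.0761 -0.0758  0.0073] | pos [ 0.6073 -0.3454  0.0784] tool y yaw -0.5 t 3.3 F [0.3 0.1 0.3] w 0.28
```

Emit:
move_arm --pt "0 0 0 0 0 0 0.022" --pt "0 0 9.5 -0.011 0 0 0.022" --pt "0 0 17.5 -0.021 -0.0025 0 0.022" --pt "0 0 25.5 -0.031 -0.006 0 0.022" --pt "0 0 33.5 -0.04 -0.0115 0 0.022" --pt "0 0 41.5 -0.048 -0.018 0 0.022" --pt "0 0 49.5 -0.055 -0.025 0 0.022" --pt "0 0 57.5 -0.061 -0.0335 0 0.022" --pt "0 0 65.5 -0.0665 -0.0425 0 0.022" --pt "0 0 65.5 -0.0665 -0.0425 0 0.022"

```text
clock: 4.3
position: [0.5621, -0.4126, 0.077]
ee_rot: [0.979, 0.205, 0.0, 0.001]
ft_force: [-0.5, 0.3, -0.2]
grip_width: 0.263
```

Run:
```python
from h import *
print(manip.get_obs()["joint_pos"].round(2))
pv=np.array([.5308,-.3463])
for b in (-66,-74,-82,-90,-94):
    a=np.radians(b); X=[pv[0]+.0745*np.cos(a),pv[1]+.0745*np.sin(a),.072]; row(X,b)
```

```text
[-0.04  0.77  0.97  1.43 -0.64  1.27  1.39]
row [ 0.1 -0.  -0.3] [-0.0016  0.0012  0.005 ] | pos [ 0.5621 -0.4126  0.077 ] tool y yaw -66.3 t 4.3 F [-0.5  0.3 -0.2] w 0.263
row [ 0.1 -0.   7.7] [-0.012   0.0005  0.005 ] | pos [ 0.5621 -0.4126  0.077 ] tool y yaw -66.3 t 4.3 F [-0.5  0.3 -0.2] w 0.263
row [ 0.1 -0.  15.7] [-0.0222 -0.0016  0.005 ] | pos [ 0.5621 -0.4126  0.077 ] tool y yaw -66.3 t 4.3 F [-0.5  0.3 -0.2] w 0.263
row [ 0.1 -0.  23.7] [-0.0319 -0.0051  0.005 ] | pos [ 0.5621 -0.4126  0.077 ] tool y yaw -66.3 t 4.3 F [-0.5  0.3 -0.2] w 0.263
row [ 0.1 -0.1 27.7] [-0.0366 -0.0074  0.005 ] | pos [ 0.5621 -0.4126  0.077 ] tool y yaw -66.3 t 4.3 F [-0.5  0.3 -0.2] w 0.263
```

Emit:
move_arm --pt "0 0 7.7 -0.012 0.0005 0 0.022" --pt "0 0 15.7 -0.022 -0.0015 0 0.022" --pt "0 0 23.7 -0.032 -0.005 0 0.022" --pt "0 0 27 -0.036 -0.007 0 0.022" --pt "0 0 27 -0.036 -0.007 0 0.022" --pt "0 0 27 -0.036 -0.007 0 0.03" --pt "0 0 27 -0.036 -0.007 -0.04 0.03" --pt "0 0 27 -0.036 -0.007 -0.09 0.03" --pt "0 0 27 -0.02 -0.1 -0.14 0.03" --pt "0 0 27 -0.02 -0.1 -0.18 0.03"

```text
clock: 5.3
position: [0.5084, -0.3461, 0.2289]
ee_rot: [1.0, -0.025, -0.001, -0.001]
ft_force: [1.0, 1.9, 0.6]
grip_width: 0.35
```

Run:
```python
from h import *
p,im=snap("wrist","w2"); pt,it=snap("top","t2")
d=im[:,:,::-1]; e=cv2.resize(it[135:300,240:430,::-1],None,fx=2.2,fy=2.2)
row([.413,-.06,.3],90)
print(manip.get_obs()["joint_pos"].round(2))
o=np.zeros((580,800,3),np.uint8); o[:420,:560]=d; o[-e.shape[0]:,-e.shape[1]:][:]=e; o[:300,:480]=d[:300,:480]; cv2.imwrite("pics/c3.png",o)
```

```text
row [-6.000e-01 -1.000e-01  1.774e+02] [-0.1109 -0.2802 -0.0673] | pos [ 0.5116 -0.345   0.2336] tool y yaw -92.6 t 5.4 F [ 0.2  0.1 -0.7] w 0.347
[-0.34  0.56  1.26  1.49 -0.53  1.48  0.88]
```

View pics/c3.png

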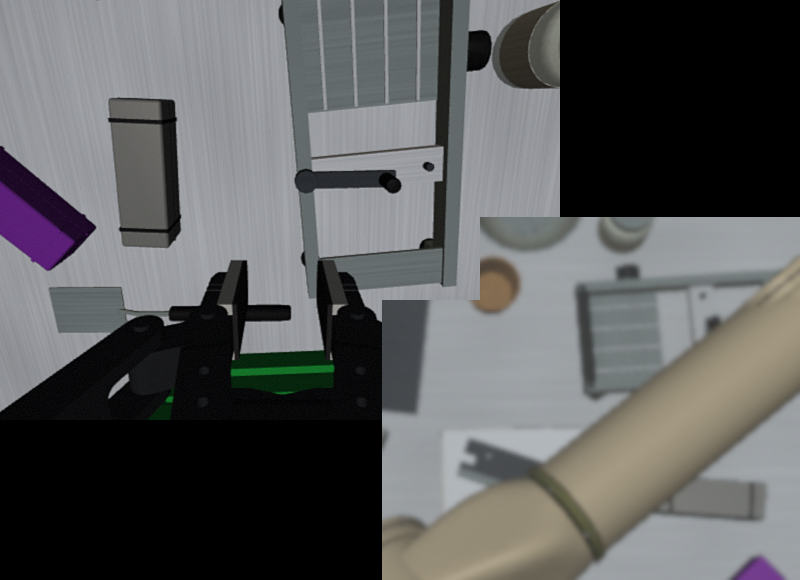

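Run:
```python
from h import *
p,im=load("w2")
pv=onz(p,306,181,.068);pg=onz(p,393,185,.094);pt=onz(p,429,167,.061)
print(pv,pg,pt); 
for q in (pg,pt): d=q-pv; print(np.degrees(np.arctan2(d[1],d[0])),np.hypot(*d[:2]))
row([.6045,-.3484,.16],-2)
row([.6045,-.3484,.06],-2)
```

```text
[ 0.53078249 -0.34692029  0.068     ] [ 0.60461468 -0.34818961  0.094     ] [ 0.64784658 -0.34075904  0.061     ]
-0.9849353509643877 0.07384310500450995
3.0127780924133973 0.11722611798783426
row [  0.3  -0.3 -90.6] [ 0.0925 -0.0008  0.0742] | pos [ 0.5116 -0.345   0.2336] tool y yaw -92.6 t 5.4 F [ 0.2  0.1 -0.7] w 0.347
row [  0.3  -0.3 -90.6] [ 0.0918 -0.0009  0.1742] | pos [ 0.5116 -0.345   0.2336] tool y yaw -92.6 t 5.4 F [ 0.2  0.1 -0.7] w 0.347
```

Emit:
move_arm --pt "0 0 -8.5 0.03 0 -0.02 0.03" --pt "0 0 -17 0.06 0 -0.02 0.03" --pt "0 0 -25.5 0.0925 -0.001 -0.02 0.03" --pt "0 0 -34 0.0925 -0.001 0 0.03" --pt "0 0 -42.5 0.0925 -0.001 0.02 0.03" --pt "0 0 -51 0.0925 -0.001 0.04 0.03" --pt "0 0 -59.5 0.0925 -0.001 0.06 0.03" --pt "0 0 -68 0.0925 -0.001 0.07 0.03" --pt "0 0 -76.5 0.0925 -0.001 0.07 0.03" --pt "0 0 -85 0.0925 -0.001 0.07 0.03"

```text
clock: 6.4
position: [0.6017, -0.3511, 0.1582]
ee_rot: [0.752, 0.659, 0.0, -0.0]
ft_force: [-0.1, -0.9, 1.0]
grip_width: 0.356
```

Emit:
move_arm --pt "0 0 -5.6 0 0 0 0.03" --pt "0 0 -5.6 0 0 0 0.03" --pt "0 0 -5.6 0 0 0 0.03"

```text
clock: 6.7
position: [0.6016, -0.3513, 0.1587]
ee_rot: [0.723, 0.691, 0.0, 0.0]
ft_force: [0.7, -0.3, -0.5]
grip_width: 0.353
```

Run:
```python
from h import *
row([.6045,-.3484,.061],-2)
```

```text
row [ 0.  -0.  -0.5] [0.003  0.0027 0.0977] | pos [ 0.6016 -0.3513  0.1587] tool y yaw -2.5 t 6.7 F [ 0.7 -0.3 -0.5] w 0.353
```

Emit:
move_arm --pt "0 0 0 0.003 0.003 0.04 0.03" --pt "0 0 0 0.003 0.003 0.08 0.03" --pt "0 0 0 0.003 0.003 0.098 0.03" --pt "0 0 0 0.003 0.003 0.098 0.03" --pt "0 0 0 0.003 0.003 0.098 0.022" --pt "0 0 0 0.003 0.003 0.098 0.022"

```text
clock: 7.3
position: [0.6055, -0.3494, 0.063]
ee_rot: [0.722, 0.692, 0.0, 0.002]
ft_force: [0.3, -1.0, 0.3]
grip_width: 0.259
```

Run:
```python
from h import *
pv=np.array([.5308,-.3466])
for b in (-2,-10,-18,-26,-34,-42,-50,-58,-66):
    a=np.radians(b); X=[pv[0]+.0745*np.cos(a),pv[1]+.0745*np.sin(a),.061]; row(X,b)
p,im=snap("wrist","w3"); print(proj(p,[.6045,-.3484,.094]))
cv2.imwrite("pics/w3c.png",im[100:400,100:460,::-1])
```

```text
row [ 0.2  0.1 -0.5] [ 0.0001 -0.0002  0.002 ] | pos [ 0.6055 -0.3494  0.063 ] tool y yaw -2.5 t 7.3 F [ 0.3 -1.   0.3] w 0.259
row [0.2 0.1 7.5] [-0.0102 -0.0009  0.002 ] | pos [ 0.6055 -0.3494  0.063 ] tool y yaw -2.5 t 7.3 F [ 0.3 -1.   0.3] w 0.259
row [ 0.2  0.1 15.5] [-0.0204 -0.0029  0.0021] | pos [ 0.6055 -0.3494  0.063 ] tool y yaw -2.5 t 7.3 F [ 0.3 -1.   0.3] w 0.259
row [ 0.2  0.  23.5] [-0.0302 -0.0064  0.0021] | pos [ 0.6055 -0.3494  0.063 ] tool y yaw -2.5 t 7.3 F [ 0.3 -1.   0.3] w 0.259
row [ 0.2  0.  31.5] [-0.0394 -0.0112  0.0021] | pos [ 0.6055 -0.3494  0.063 ] tool y yaw -2.5 t 7.3 F [ 0.3 -1.   0.3] w 0.259
row [ 0.2  0.  39.5] [-0.0479 -0.0173  0.0021] | pos [ 0.6055 -0.3494  0.063 ] tool y yaw -2.5 t 7.3 F [ 0.3 -1.   0.3] w 0.259
row [ 0.2  0.  47.5] [-0.0554 -0.0244  0.002 ] | pos [ 0.6055 -0.3494  0.063 ] tool y yaw -2.5 t 7.3 F [ 0.3 -1.   0.3] w 0.259
row [ 0.2 -0.  55.5] [-0.0619 -0.0326  0.002 ] | pos [ 0.6055 -0.3494  0.063 ] tool y yaw -2.5 t 7.3 F [ 0.3 -1.   0.3] w 0.259
row [ 0.2 -0.  63.5] [-0.0672 -0.0415  0.002 ] | pos [ 0.6055 -0.3494  0.063 ] tool y yaw -2.5 t 7.3 F [ 0.3 -1.   0.3] w 0.259
(np.float64(283.4146682354412), np.float64(278.40539267920377))
```

View pics/w3c.png

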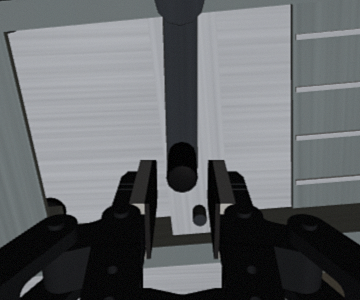

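Emit:
move_arm --pt "0 0 7.5 -0.01 -0.001 0 0.022" --pt "0 0 15.5 -0.02 -0.003 0 0.022" --pt "0 0 23.5 -0.03 -0.006 0 0.022" --pt "0 0 31.5 -0.039 -0.011 0 0.022" --pt "0 0 39.5 -0.048 -0.017 0 0.022" --pt "0 0 47.5 -0.055 -0.024 0 0.022" --pt "0 0 55.5 -0.062 -0.0325 0 0.022" --pt "0 0 63.5 -0.067 -0.0415 0 0.022" --pt "0 0 63.5 -0.067 -0.0415 0 0.022" --pt "0 0 63.5 -0.067 -0.0415 0 0.022"

```text
clock: 8.35
position: [0.5608, -0.4136, 0.0615]
ee_rot: [0.978, 0.21, 0.0, 0.0]
ft_force: [0.7, 0.0, -0.7]
grip_width: 0.257
```

Run:
```python
from h import *
pv=np.array([.5308,-.3466])
for b in (-66,-74,-82,-90,-95):
    a=np.radians(b); X=[pv[0]+.0745*np.cos(a),pv[1]+.0745*np.sin(a),.061]; row(X,b)
p,im=snap("wrist","w4"); cv2.imwrite("pics/w4c.png",im[100:400,100:460,::-1])
```

```text
row [ 0.  -0.   0.3] [-0.0002  0.0011  0.0005] | pos [ 0.5608 -0.4136  0.0615] tool y yaw -65.7 t 8.35 F [ 0.7  0.  -0.7] w 0.257
row [ 0.  -0.1  8.3] [-0.0105  0.0004  0.0005] | pos [ 0.5608 -0.4136  0.0615] tool y yaw -65.7 t 8.35 F [ 0.7  0.  -0.7] w 0.257
row [ 0.  -0.1 16.3] [-0.0207 -0.0019  0.0005] | pos [ 0.5608 -0.4136  0.0615] tool y yaw -65.7 t 8.35 F [ 0.7  0.  -0.7] w 0.257
row [ 0.  -0.1 24.3] [-0.0304 -0.0055  0.0005] | pos [ 0.5608 -0.4136  0.0615] tool y yaw -65.7 t 8.35 F [ 0.7  0.  -0.7] w 0.257
row [ 0.  -0.1 29.3] [-0.0362 -0.0084  0.0005] | pos [ 0.5608 -0.4136  0.0615] tool y yaw -65.7 t 8.35 F [ 0.7  0.  -0.7] w 0.257
```

View pics/w4c.png

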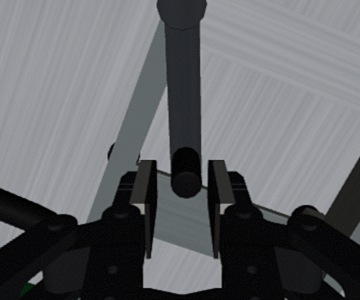

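Emit:
move_arm --pt "0 0 8.3 -0.0105 0 0 0.022" --pt "0 0 16.3 -0.0205 -0.002 0 0.022" --pt "0 0 24.3 -0.0305 -0.0055 0 0.022" --pt "0 0 29 -0.036 -0.008 0 0.022" --pt "0 0 29 -0.036 -0.008 0 0.022" --pt "0 0 29 -0.036 -0.008 0 0.03" --pt "0 0 29 -0.036 -0.008 -0.04 0.03" --pt "0 0 29 -0.036 -0.008 -0.09 0.03" --pt "0 0 29 -0.036 -0.008 -0.14 0.08" --pt "0 0 29 -0.036 -0.008 -0.19 0.08"

```text
clock: 9.4
position: [0.5243, -0.4205, 0.2529]
ee_rot: [0.999, -0.041, 0.0, 0.0]
ft_force: [0.6, -0.9, -0.2]
grip_width: 0.679
```

Run:
```python
from h import *
row([.42,.0,.28],-107)
```

```text
row [ 0.  -0.  12.3] [-0.1385 -0.4105 -0.0273] | pos [ 0.5243 -0.4205  0.2529] tool y yaw -94.7 t 9.4 F [ 0.6 -0.9 -0.2] w 0.679
```

Emit:
move_arm --pt "0 0 6 -0.0138 -0.041 -0.01 0.08" --pt "0 0 12 -0.03 -0.09 -0.027 0.08" --pt "0 0 12 -0.138 -0.41 -0.027 0.08" --pt "0 0 12 -0.138 -0.41 -0.027 0.08" --pt "0 0 12 -0.138 -0.41 -0.027 0.08" --pt "0 0 12 -0.138 -0.41 -0.027 0.08" --pt "0 0 12 -0.138 -0.41 -0.027 0.08" --pt "0 0 12 -0.138 -0.41 -0.027 0.08" --pt "0 0 12 -0.138 -0.41 -0.027 0.08" --pt "0 0 12 -0.138 -0.41 -0.027 0.08"

```text
clock: 10.4
position: [0.4236, -0.0076, 0.2791]
ee_rot: [0.989, -0.146, 0.002, -0.001]
ft_force: [2.0, 0.1, 0.7]
grip_width: 0.932
```

Emit:
move_arm --pt "0 0 0 0 0 0 0.08" --pt "0 0 0 0 0 0 0.08"

```text
clock: 10.6
position: [0.4243, -0.009, 0.2784]
ee_rot: [0.989, -0.145, 0.001, -0.0]
ft_force: [0.4, -1.6, -0.8]
grip_width: 0.936
```

Run:
```python
from h import *
row([.42,-.0,.28],-107); print(manip.get_obs()["joint_pos"].round(2))
p,im=snap("wrist","w5")
cv2.imwrite('pics/w5L.png',cv2.resize(im[:,:,::-1],(800,600),interpolation=cv2.INTER_CUBIC))
```

```text
row [-0.  -0.1  0.3] [-0.0067 -0.0074 -0.0016] | pos [ 0.4243 -0.009   0.2784] tool y yaw -106.7 t 10.6 F [ 0.4 -1.6 -0.8] w 0.936
[-1.02 -0.3   0.77  1.85  0.21  1.51 -0.58]
```

View pics/w5L.png

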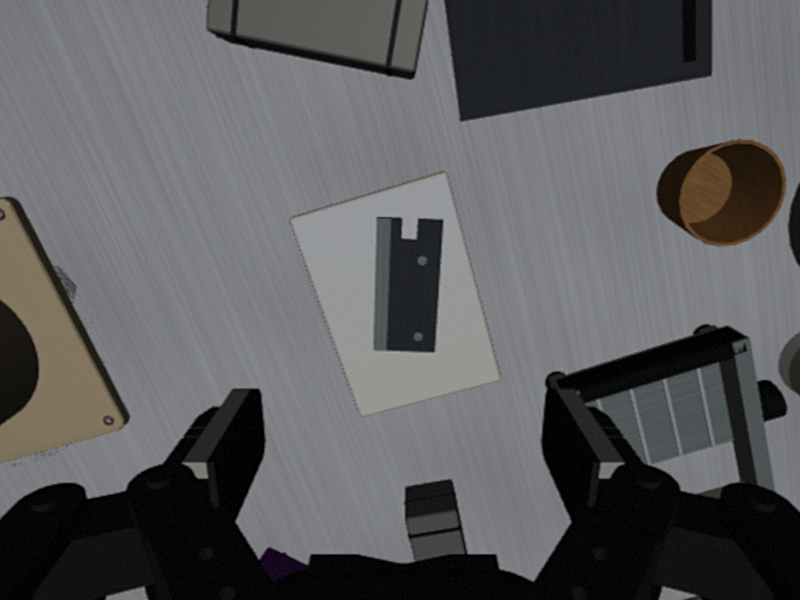

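Run:
```python
from h import *
p,im=load("w5"); s=1.4286
g=cv2.cvtColor(im,cv2.COLOR_RGB2GRAY); r=g[140:262,240:330]; print(g[170,220:330:6])
m=(r<135).astype(np.uint8); 
n,l,st,c=cv2.connectedComponentsWithStats(m); k=1+np.argmax(st[1:,4]); print(st[k])
cn=max(cv2.findContours((l==k).astype(np.uint8),cv2.RETR_EXTERNAL,cv2.CHAIN_APPROX_NONE)[0],key=cv2.contourArea)[:,0]+[240,140]
P=np.array([onz(p,u,v,.016) for u,v in cn]); rr=cv2.minAreaRect((P[:,:2]*1000).astype(np.float32)); print("mask rect",rr)
q=np.array([onz(p,u/s,v/s,.016) for u,v in [(377,217),(443,220),(436,352),(373,350)]])
print(q.round(4), q.mean(0)); d=q[:2].mean(0)-q[2:].mean(0); print("yaw",np.degrees(np.arctan2(d[1],d[0])),np.linalg.norm(d),np.linalg.norm(q[0]-q[1]))
for a,b in((0,3),(1,2)): e=q[a]-q[b]; print(np.degrees(np.arctan2(e[1],e[0])))
e=q[1]-q[0]; print(np.degrees(np.arctan2(e[1],e[0]))+90)
```

```text
[150 150 149 150 151 151 150 154  84  32  36  34  33  35  33 154 149 151
 127]
[  21   11   50   96 4203]
mask rect ((413.9263610839844, -56.42809295654297), (121.94610595703125, 57.42597198486328), 70.92845153808594)
[[ 0.4076  0.0089  0.016 ]
 [ 0.4598 -0.0093  0.016 ]
 [ 0.422  -0.123   0.016 ]
 [ 0.3679 -0.1047  0.016 ]] [ 0.41432927 -0.05700784  0.016     ]
yaw 71.19464971341276 0.12003264688003981 0.0553145954271372
70.76609933076854
71.62529997493918
70.72061074139421
```

Run:
```python
from h import *
row([.414,-.0567,.08],-109)
```

```text
row [-0.  -0.1  2.1] [0.0033 0.0477 0.1983] | pos [ 0.4244 -0.0102  0.2783] tool y yaw -106.9 t 10.65 F [-0.6 -0.8 -0.7] w 0.936
```

Emit:
move_arm --pt "0 0 2.1 0.003 0.048 0.02 0.078" --pt "0 0 2.1 0.003 0.048 0.06 0.078" --pt "0 0 2.1 0.003 0.048 0.1 0.078" --pt "0 0 2.1 0.003 0.048 0.14 0.078" --pt "0 0 2.1 0.003 0.048 0.18 0.078" --pt "0 0 2.1 0.003 0.048 0.22 0.078" --pt "0 0 2.1 0.003 0.048 0.25 0.078" --pt "0 0 2.1 0.003 0.048 0.26 0.078" --pt "0 0 2.1 0.003 0.048 0.26 0.078" --pt "0 0 2.1 0.003 0.048 0.26 0.078"

```text
clock: 11.65
position: [0.4134, -0.0576, 0.0185]
ee_rot: [0.986, -0.166, 0.0, 0.001]
ft_force: [0.9, 0.2, -0.2]
grip_width: 0.914
```

Run:
```python
from h import *
row([.414,-.0567,.01],-109)
p,im=snap("wrist","w6")
cv2.imwrite('pics/w6.png',im[120:400,100:460,::-1])
```

```text
row [ 0.  -0.1 -0.1] [ 0.0002 -0.001   0.0085] | pos [ 0.4134 -0.0576  0.0185] tool y yaw -109.1 t 11.65 F [ 0.9  0.2 -0.2] w 0.914
```

View pics/w6.png

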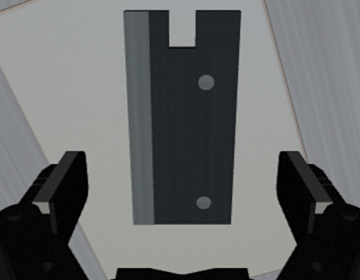

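Emit:
move_arm --pt "0 0 0 0 -0.001 0.003 0.078" --pt "0 0 0 0 -0.001 0.006 0.078" --pt "0 0 0 0 -0.001 0.009 0.078" --pt "0 0 0 0 -0.001 0.009 0.078"

```text
clock: 12.1
position: [0.413, -0.0553, 0.0085]
ee_rot: [0.986, -0.166, -0.0, -0.0]
ft_force: [0.3, -1.1, 0.6]
grip_width: 0.913
```

Emit:
move_arm --pt "0 0 0 0 0 0.003 0.078" --pt "0 0 0 0 0 0.003 0.078"

```text
clock: 12.3
position: [0.413, -0.0554, 0.0055]
ee_rot: [0.986, -0.166, -0.0, 0.0]
ft_force: [0.9, 0.1, -0.9]
grip_width: 0.915
```

Emit:
move_arm --pt "0 0 0 0 0 0.003 0.078" --pt "0 0 0 0 0 0.003 0.078"

```text
clock: 12.5
position: [0.413, -0.0554, 0.0025]
ee_rot: [0.986, -0.165, -0.0, 0.0]
ft_force: [0.4, -0.5, 0.1]
grip_width: 0.916
```

Emit:
move_arm --pt "0 0 0 0 0 0.003 0.078" --pt "0 0 0 0 0 0.003 0.078"

```text
clock: 12.7
position: [0.413, -0.0554, -0.0005]
ee_rot: [0.986, -0.166, -0.0, 0.0]
ft_force: [0.9, 0.1, 0.0]
grip_width: 0.91
```

Emit:
move_arm --pt "0 0 0 0 0 0.003 0.078" --pt "0 0 0 0 0 0.003 0.078"

```text
clock: 12.9
position: [0.413, -0.0554, -0.0035]
ee_rot: [0.986, -0.166, -0.0, 0.0]
ft_force: [-0.3, 0.5, -0.8]
grip_width: 0.912
```

Emit:
move_arm --pt "0 0 0 0 0 0.003 0.078" --pt "0 0 0 0 0 0.003 0.078"

```text
clock: 13.1
position: [0.413, -0.0554, -0.0065]
ee_rot: [0.986, -0.166, -0.0, 0.0]
ft_force: [0.5, -0.8, 0.4]
grip_width: 0.912
```

Emit:
move_arm --pt "0 0 0 0 0 0.003 0.078" --pt "0 0 0 0 0 0.003 0.078"

```text
clock: 13.3
position: [0.413, -0.0554, -0.0095]
ee_rot: [0.986, -0.166, -0.0, 0.0]
ft_force: [-0.6, 0.1, -0.5]
grip_width: 0.915
```

Emit:
move_arm --pt "0 0 0 0 0 0.003 0.078" --pt "0 0 0 0 0 0.003 0.078"

```text
clock: 13.5
position: [0.413, -0.0554, -0.0125]
ee_rot: [0.986, -0.165, -0.0, 0.0]
ft_force: [0.6, 0.6, 0.5]
grip_width: 0.915
```

Emit:
move_arm --pt "0 0 0 0 0 0.003 0.078" --pt "0 0 0 0 0 0.003 0.078"

```text
clock: 13.7
position: [0.413, -0.0554, -0.0155]
ee_rot: [0.986, -0.166, -0.0, 0.0]
ft_force: [-0.4, -0.6, 0.3]
grip_width: 0.915
```

Emit:
move_arm --pt "0 0 0 0 0 0.003 0.078" --pt "0 0 0 0 0 0.003 0.078"

```text
clock: 13.9
position: [0.413, -0.0554, -0.0185]
ee_rot: [0.986, -0.166, -0.0, 0.0]
ft_force: [-0.8, -0.7, -0.1]
grip_width: 0.914
```

Emit:
move_arm --pt "0 0 0 0 0 0.003 0.066" --pt "0 0 0 0 0 0.003 0.066" --pt "0 0 0 0 0 0.003 0.066"

```text
clock: 14.2
position: [0.4131, -0.0555, -0.0213]
ee_rot: [0.986, -0.166, -0.0, 0.0]
ft_force: [0.3, 0.1, -0.5]
grip_width: 0.774
```

Run:
```python
from h import *
row([.414,-.0567,-.02],-109)
p,im=snap("wrist","w7")
cv2.imwrite('pics/w7.png',cv2.resize(im[190:330,150:420,::-1],None,fx=2.9,fy=2.9,interpolation=cv2.INTER_CUBIC))
```

```text
row [ 0.   0.  -0.1] [ 0.0013  0.0009 -0.0013] | pos [ 0.4131 -0.0555 -0.0213] tool y yaw -109.1 t 14.2 F [ 0.3  0.1 -0.5] w 0.774
```

View pics/w7.png

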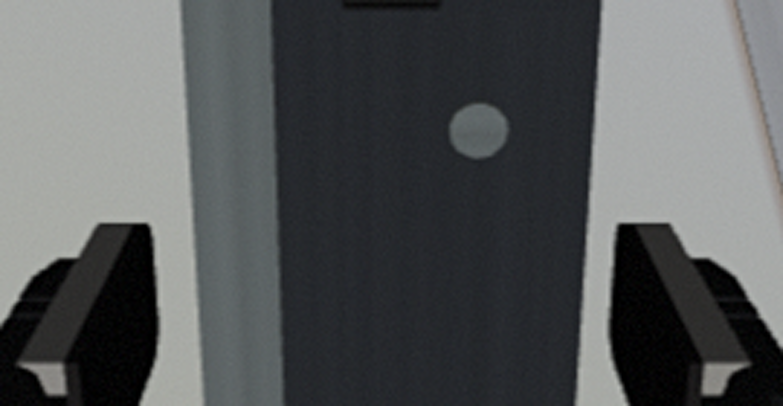

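Emit:
move_arm --pt "0 0 0 0.001 0 0.003 0.062" --pt "0 0 0 0.001 0 0.003 0.062" --grip_force 40

```text
clock: 14.45
position: [0.4141, -0.0557, -0.0245]
ee_rot: [0.986, -0.165, -0.0, 0.0]
ft_force: [-0.4, 0.1, 0.8]
grip_width: 0.723
```

Emit:
move_arm --pt "0 0 0 0 0 0 0.045" --pt "0 0 0 0 0 0 0.045" --pt "0 0 0 0 0 0 0.045" --pt "0 0 0 0 0 0 0.045" --grip_force 50

```text
clock: 14.85
position: [0.4142, -0.0558, -0.0239]
ee_rot: [0.986, -0.166, -0.0, -0.0]
ft_force: [-2.3, 0.3, 9.5]
grip_width: 0.635
```

Emit:
move_arm --pt "0 0 0 0 0 -0.01 0.045" --pt "0 0 0 0 0 -0.03 0.045" --pt "0 0 0 0 0 -0.06 0.045" --pt "0 0 0 0 0 -0.1 0.045" --pt "0 0 0 0 0 -0.14 0.045" --pt "0 0 0 0 0 -0.14 0.045" --pt "0 0 0 0 0 -0.14 0.045" --grip_force 60

```text
clock: 15.55
position: [0.4149, -0.0549, 0.1166]
ee_rot: [0.986, -0.165, 0.001, -0.002]
ft_force: [0.3, -0.2, -3.7]
grip_width: 0.63
```

Run:
```python
from h import *
row([.6015,-.3429,.12],-177.4)
p,im=snap("wrist","w8")
cv2.imwrite('pics/w8.png',cv2.resize(im[130:410,100:460,::-1],None,fx=2.1,fy=2.1,interpolation=cv2.INTER_CUBIC))
```

```text
row [-0.3  0.1 68.4] [ 0.2703  0.2114 -0.0042] | pos [ 0.4149 -0.0549  0.1166] tool y yaw -109.0 t 15.55 F [ 0.3 -0.2 -3.7] w 0.63
```

View pics/w8.png

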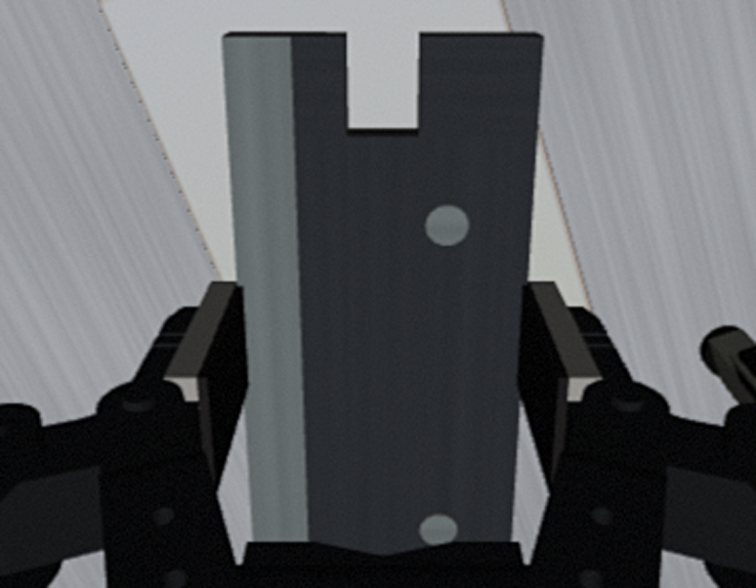

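Emit:
move_arm --pt "0 0 8 0.02 0.015 -0.03 0.045" --pt "0 0 16 0.05 0.04 -0.05 0.045" --pt "0 0 24 0.08 0.07 -0.05 0.045" --pt "0 0 32 0.12 0.1 -0.05 0.045" --pt "0 0 40 0.16 0.125 -0.05 0.045" --pt "0 0 48 0.2 0.155 -0.05 0.045" --pt "0 0 56 0.23 0.18 -0.05 0.045" --pt "0 0 64 0.26 0.2 -0.05 0.045" --pt "0 0 68.4 0.27 0.21 -0.05 0.045" --pt "0 0 68.4 0.27 0.21 -0.05 0.045"

```text
clock: 16.6
position: [0.5988, -0.3486, 0.1591]
ee_rot: [0.719, -0.695, -0.002, 0.004]
ft_force: [-1.2, 1.0, -1.8]
grip_width: 0.636
```

Emit:
move_arm --pt "0 0 0 0 0 0 0.045" --pt "0 0 0 0 0 0 0.045"

```text
clock: 16.8
position: [0.5997, -0.3423, 0.1627]
ee_rot: [0.723, -0.691, -0.002, 0.002]
ft_force: [0.2, -0.4, -2.6]
grip_width: 0.63
```

Run:
```python
from h import *
row([.602,-.3432,.11],-177.4);print(manip.get_obs()["joint_pos"].round(2))
```

```text
row [ 0.3 -0.   0. ] [ 0.001  -0.0025  0.0527] | pos [ 0.5997 -0.3423  0.1627] tool y yaw -177.4 t 16.8 F [ 0.2 -0.4 -2.6] w 0.63
[-0.22  0.75  1.13  1.35 -0.67  1.44 -0.65]
```

Emit:
move_arm --pt "0 0 0 0.001 -0.0025 0.02 0.045" --pt "0 0 0 0.001 -0.0025 0.04 0.045" --pt "0 0 0 0.001 -0.0025 0.053 0.045" --pt "0 0 0 0.001 -0.0025 0.053 0.045" --pt "0 0 0 0.001 -0.0025 0.053 0.045"

```text
clock: 17.3
position: [0.6034, -0.3427, 0.1129]
ee_rot: [0.723, -0.691, -0.0, -0.0]
ft_force: [-0.2, 0.3, -1.6]
grip_width: 0.628
```

Run:
```python
from h import *
row([.602,-.3432,.11],-177.4)
p,im=snap("wrist","w9")
cv2.imwrite('pics/w9.png',cv2.resize(im[90:370,100:460,::-1],None,fx=2.1,fy=2.1,interpolation=cv2.INTER_CUBIC))
print(np.array(proj(p,[.6490,-.3409,.061])))
```

```text
row [-0.  0.  0.] [0.0005 0.0014 0.0029] | pos [ 0.6034 -0.3427  0.1129] tool y yaw -177.4 t 17.3 F [-0.2  0.3 -1.6] w 0.628
[282.73869416 147.9351144 ]
```

View pics/w9.png

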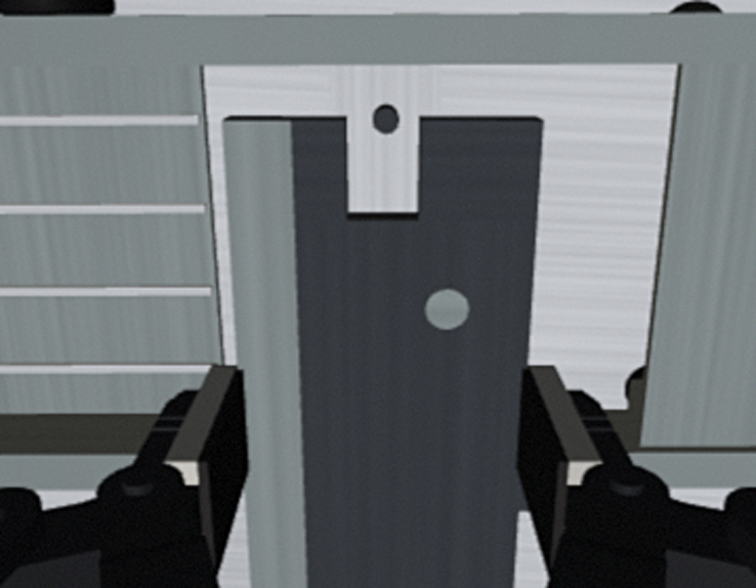

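Emit:
move_arm --pt "0 0 0 0.001 0.0005 0.008 0.045" --pt "0 0 0 0.001 0.0005 0.015 0.045" --pt "0 0 0 0.001 0.0005 0.02 0.045" --pt "0 0 0 0.001 0.0005 0.025 0.045" --pt "0 0 0 0.001 0.0005 0.027 0.045" --pt "0 0 0 0.001 0.0005 0.027 0.045" --pt "0 0 0 0.001 0.0005 0.027 0.045"

```text
clock: 18.05
position: [0.6029, -0.3444, 0.086]
ee_rot: [0.723, -0.691, 0.0, -0.0]
ft_force: [-0.3, -0.1, -2.5]
grip_width: 0.63
```

Emit:
move_arm --pt "0 0 0 0 0 0.001 0.045" --pt "0 0 0 0 0 0.002 0.045" --pt "0 0 0 0 0 0.002 0.045"

```text
clock: 18.35
position: [0.6028, -0.3442, 0.0837]
ee_rot: [0.723, -0.691, -0.0, -0.0]
ft_force: [0.1, 0.3, -3.0]
grip_width: 0.626
```

Emit:
move_arm --pt "0 0 0 0 0 0.001 0.045" --pt "0 0 0 0 0 0.001 0.045"

```text
clock: 18.55
position: [0.6028, -0.3442, 0.0826]
ee_rot: [0.723, -0.691, -0.0, -0.0]
ft_force: [-0.9, -0.5, -3.0]
grip_width: 0.626
```

Emit:
move_arm --pt "0 0 0 0 0 0.001 0.045" --pt "0 0 0 0 0 0.001 0.045"

```text
clock: 18.75
position: [0.6028, -0.3442, 0.0816]
ee_rot: [0.723, -0.691, -0.0, -0.0]
ft_force: [0.5, 0.4, -2.4]
grip_width: 0.625
```

Emit:
move_arm --pt "0 0 0 0 0 0.001 0.045" --pt "0 0 0 0 0 0.001 0.045"

```text
clock: 18.95
position: [0.6028, -0.3442, 0.0806]
ee_rot: [0.723, -0.691, -0.0, -0.0]
ft_force: [0.1, 0.2, -2.1]
grip_width: 0.627
```

Emit:
move_arm --pt "0 0 0 0 0 0.001 0.045" --pt "0 0 0 0 0 0.001 0.045"

```text
clock: 19.15
position: [0.6028, -0.3442, 0.0796]
ee_rot: [0.723, -0.691, -0.0, -0.0]
ft_force: [0.4, 0.3, -2.3]
grip_width: 0.632
```

Emit:
move_arm --pt "0 0 0 0 0 0.001 0.045" --pt "0 0 0 0 0 0.002 0.045" --pt "0 0 0 0 0 0.002 0.045"

```text
clock: 19.45
position: [0.6028, -0.3442, 0.0775]
ee_rot: [0.723, -0.691, -0.0, 0.0]
ft_force: [-0.2, 0.3, -2.8]
grip_width: 0.63
```

Run:
```python
from h import *
row([.602,-.3432,.11],-177.4)
p,im=snap("wrist","w10")
cv2.imwrite('pics/w10.png',cv2.resize(im[90:370,100:460,::-1],None,fx=2.1,fy=2.1,interpolation=cv2.INTER_CUBIC))
a=load("w9")[1]
# change of blade appearance since w9 in tool frame (blade dark region edges)
for n,i in (("w9",a),("w10",im)):
    g=cv2.cvtColor(i,cv2.COLOR_RGB2GRAY).astype(int); print(n,g[130:165,320], g[165:200,282])
```

```text
row [ 0.   0.  -0.1] [-0.0011  0.0007 -0.0325] | pos [ 0.6028 -0.3442  0.0775] tool y yaw -177.5 t 19.45 F [-0.2  0.3 -2.8] w 0.63
w9 [196 193 192 192 193 192 194 200 200 199 195 195 195 197 184  96  26  40
  59  59  57  59  55  55  58  60  58  57  58  56  56  54  55  55  59] [188 189 190 191 188 189 189 189 189 188 190 189 187 189 189 190 189 190
 190 189 190 190 189 193 195 179  60  17  19  31  51  58  60  56  58]
w10 [188 189 190 189 190 188 189 187 187 185 187 194 197 200 182  94  22  33
  57  59  56  54  54  57  56  56  57  54  54  55  54  52  53  55  53] [187 184 185 184 184 186 184 185 185 185 184 187 185 188 185 186 183 185
 184 185 185 183 184 186 191 173  57  16  20  27  49  57  57  55  57]
```

Emit:
move_arm --pt "0 0 0 0 0 0.015 0.045" --pt "0 0 0 0 0 0.03 0.045" --pt "0 0 0 0 0 0.04 0.045" --pt "0 0 0 0 0 0.042 0.045" --pt "0 0 0 0 0 0.042 0.045" --pt "0 0 0 0 0 0.042 0.045"

```text
clock: 20.1
position: [0.6029, -0.3443, 0.0359]
ee_rot: [0.723, -0.691, 0.0, -0.0]
ft_force: [0.5, 0.1, -3.6]
grip_width: 0.625
```

```bash
cat > pin.py <<'E'
from h import *
def pin(f):
    row([.6028,-.3435,.016],-177.4)
    p,im=snap("wrist",f); g=cv2.cvtColor(im,cv2.COLOR_RGB2GRAY)
    r=g[110:196,262:302]; m=((r<100)).astype(np.uint8)
    n,l,st,c=cv2.connectedComponentsWithStats(m)
    for k in range(1,n):
        if st[k,4]>25: print("blob",st[k]+[262,110,0,0,0],c[k].round(1)+[262,110])
    print("row160 notch edges",[int(x) for x in np.flatnonzero(np.abs(np.diff(g[170,255:310].astype(int)))>40)+255])
    print(*["".join("#" if v<70 else "+" if v<120 else "." for v in q) for q in g[120:205:3,258:308]],sep="\n")
E
python3 -c "
from pin import *
pin('w11')"
```

```text
row [-0.  -0.  -0.1] [-0.0008  0.0001  0.0199] | pos [ 0.6029 -0.3443  0.0359] tool y yaw -177.5 t 20.1 F [ 0.5  0.1 -3.6] w 0.625
blob [262 145  40  51 473] [280.8 179. ]
blob [271 158  19  22 326] [280.  168.9]
row160 notch edges [264, 265, 270, 289, 298, 299]
....+++.+....+.....+.+......+++..+...++.+.....++++
.++.+.+.......+..+.+.+...++.+.+..+..+......+.++.+.
.....++...+..+....++..+...+..+..+.+.+.++.....+..++
.++++.++.+..++++++..+.+..+..++.++++++++++.++..++.+
..................................................
..................................................
..................................................
..................................................
..................................................
#######..................................+########
#######..................................+########
#######...................................########
#######..................................+########
#######...........+########..............+########
#######........###############...........+########
#######+......#################..........+########
#######+.....+#################+.........+########
#######+.....+#################+.........+########
#######+......#################..........#########
#######+........+############............#########
#######+.................................#########
#######+.................................+########
#######+.................................#########
#######+.................................#########
##################################################
##################################################
##################################################
##################################################
##################################################
```

Run:
```python
from h import *
p,im=load("w11")
P=onz(p,280.3,168.9,.061); print(P)
o=manip.get_obs();T=R.from_quat(o["ee_rot"])
# blade top z .0759: end & notch bottom centre
print("pin tool",T.inv().apply(P-o["position"]))
for v in (147,192): Q=onz(p,281.7,v,.0359+.040); print(v,T.inv().apply(Q-o["position"]))
```

```text
[ 0.65036855 -0.34137328  0.061     ]
pin tool [-0.00089571 -0.04754239 -0.0248895 ]
147 [-0.00031502 -0.05848069 -0.03978649]
192 [-0.00030557 -0.04165713 -0.03979101]
```

Emit:
move_arm --pt "0 0 0 -0.0007 0 0.004 0.045" --pt "0 0 0 -0.0007 0 0.009 0.045" --pt "0 0 0 -0.0007 0 0.014 0.045" --pt "0 0 0 -0.0007 0 0.017 0.045" --pt "0 0 0 -0.0007 0 0.017 0.045"

```text
clock: 20.65
position: [0.6024, -0.3434, 0.018]
ee_rot: [0.723, -0.691, -0.001, 0.0]
ft_force: [-0.3, 0.6, -3.1]
grip_width: 0.627
```

Emit:
move_arm --pt "0 0 0 0 0 0.0015 0.045" --pt "0 0 0 0 0 0.0015 0.045"

```text
clock: 20.85
position: [0.6027, -0.3436, 0.0172]
ee_rot: [0.723, -0.691, -0.0, 0.0]
ft_force: [-0.1, -0.1, -2.0]
grip_width: 0.63
```

Emit:
move_arm --pt "0 0 0 0 0 0.001 0.045" --pt "0 0 0 0 0 0.001 0.045"

```text
clock: 21.05
position: [0.6029, -0.3437, 0.0165]
ee_rot: [0.723, -0.691, 0.0, -0.0]
ft_force: [-0.8, -0.1, -1.9]
grip_width: 0.628
```

Emit:
move_arm --pt "0 0 0 0 0 0.001 0.045" --pt "0 0 0 0 0 0.001 0.045"

```text
clock: 21.25
position: [0.6029, -0.3437, 0.0165]
ee_rot: [0.723, -0.691, 0.0, -0.0]
ft_force: [-2.8, 2.8, 7.6]
grip_width: 0.628
```

Emit:
move_arm --pt "0 0 0 0 0 0.001 0.045" --pt "0 0 0 0 0 0.001 0.045"

```text
clock: 21.45
position: [0.6029, -0.3437, 0.0164]
ee_rot: [0.723, -0.691, 0.0, -0.001]
ft_force: [-6.4, 5.8, 15.3]
grip_width: 0.628
```

```bash
python3 -c "
from pin import *
pin('w12')"
```

```text
row [-0.1  0.  -0.1] [-0.0002  0.0001  0.0004] | pos [ 0.6029 -0.3437  0.0164] tool y yaw -177.5 t 21.45 F [-6.4  5.8 15.3] w 0.628
blob [262 145  40  51 897] [281.3 178.7]
row160 notch edges [264, 272, 273, 288, 289, 297, 298]
+++.+.+.++++++++.+++.+.++.....+++++.+.+.+++.++++++
.+++....++.+++++.+..+++.++.+++.+...+..++..+...++.+
++.++.++++..+++.+.++++.+++....+.+++..++++.+.+.++++
++++....++...+..+.+++.++++++.+.+..+++++.+.++.+++++
+..+++.++.++.+.++..+++++++.+.++++++...++++..++++..
++.+++++++++++++++++++++++++++++++++.+++++++++++++
..................................................
..................................................
..................................................
#######..................................+########
#######..................................+########
#######..................................+########
#######..................................+########
#######..................................+########
#######..................................+########
#######..................................#########
#######...........###########+...........#########
#######........#################+........#########
#######+......+##################........#########
#######+.....+####################.......#########
#######+.....+####################+......#########
#######+.....+####################......+#########
#######+......+##################........#########
#######+.........+############+.........+#########
##################################################
##################################################
##################################################
##################################################
##################################################
```

Emit:
move_arm --pt "0 0 0 0 0 -0.0015 0.045" --pt "0 0 0 0 0 -0.0015 0.066" --pt "0 0 0 0 0 -0.0015 0.068" --pt "0 0 0 0 0 -0.0015 0.068" --pt "0 0 0 0 0 -0.015 0.068" --pt "0 0 0 0 0 -0.05 0.068" --pt "0 0 0 0 0 -0.1 0.068" --pt "0 0 0 0 0 -0.15 0.068" --pt "0 0 0 0 0 -0.2 0.05" --pt "0 0 0 0 0 -0.23 0.03"

```text
clock: 22.5
position: [0.6028, -0.3446, 0.2497]
ee_rot: [0.722, -0.691, 0.002, -0.0]
ft_force: [0.5, 0.2, 0.3]
grip_width: 0.468
```

Run:
```python
from h import *
row([.526,-.421,.2],-93)
p,im=snap("wrist","w13"); 
cv2.imwrite('pics/w13.png',cv2.resize(im[:,:,::-1],(800,600),interpolation=cv2.INTER_CUBIC))
```

```text
row [ -0.   -0.3 -84.5] [0.0728 0.0802 0.0497] | pos [ 0.6028 -0.3446  0.2497] tool y yaw -177.5 t 22.5 F [0.5 0.2 0.3] w 0.468
```

View pics/w13.png

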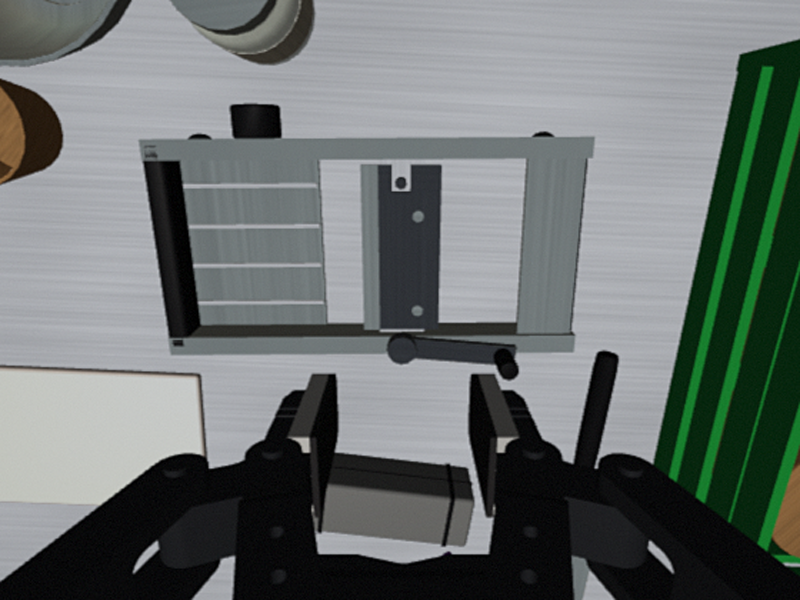

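Run:
```python
from h import *
p,im=load("w13"); s=1.4286
pg=onz(p,509/s,371/s,.094);pv=onz(p,403/s,347/s,.068);d=pg-pv;print(pg,pv,np.degrees(np.arctan2(d[1],d[0])),np.hypot(*d[:2]))
row([pg[0],pg[1],.15],-90)
```

```text
[ 0.52811241 -0.42187115  0.094     ] [ 0.53208374 -0.34833498  0.068     ] -93.09126077876206 0.07364332990765121
row [ -0.1  -0.5 -87.5] [0.0724 0.0794 0.1034] | pos [ 0.6035 -0.3455  0.2536] tool y yaw -177.5 t 22.55 F [-0.4 -0.   2.8] w 0.376
```

Emit:
move_arm --pt "0 0 -8.5 0.03 0.03 0 0.03" --pt "0 0 -17 0.06 0.06 0 0.03" --pt "0 0 -25.5 0.0725 0.079 0 0.03" --pt "0 0 -34 0.0725 0.079 0.01 0.03" --pt "0 0 -42.5 0.0725 0.079 0.03 0.03" --pt "0 0 -51 0.0725 0.079 0.05 0.03" --pt "0 0 -59.5 0.0725 0.079 0.07 0.03" --pt "0 0 -68 0.0725 0.079 0.09 0.03" --pt "0 0 -76.5 0.0725 0.079 0.1 0.03" --pt "0 0 -85 0.0725 0.079 0.1 0.03"

```text
clock: 23.55
position: [0.5262, -0.419, 0.143]
ee_rot: [1.0, -0.019, -0.001, -0.001]
ft_force: [0.0, 0.7, -0.2]
grip_width: 0.353
```

Emit:
move_arm --pt "0 0 -2 0 0 0 0.03" --pt "0 0 -2 0 0 0 0.03" --pt "0 0 -2 0 0 0 0.03"

```text
clock: 23.85
position: [0.527, -0.4197, 0.1447]
ee_rot: [1.0, -0.005, 0.0, 0.0]
ft_force: [-0.7, -0.2, 0.5]
grip_width: 0.351
```

Run:
```python
from h import *
row([.5275,-.4215,.045],-92)
```

```text
row [ 0.  -0.   1.4] [0.0005 0.0017 0.0997] | pos [ 0.527  -0.4197  0.1447] tool y yaw -90.6 t 23.85 F [-0.7 -0.2  0.5] w 0.351
```

Emit:
move_arm --pt "0 0 1 0.0005 0.0015 0.03 0.03" --pt "0 0 1 0.0005 0.0015 0.06 0.03" --pt "0 0 1 0.0005 0.0015 0.085 0.03" --pt "0 0 1 0.0005 0.0015 0.1 0.03" --pt "0 0 1 0.0005 0.0015 0.1 0.024" --pt "0 0 1 0.0005 0.0015 0.1 0.022" --pt "0 0 1 0.0005 0.0015 0.1 0.022"

```text
clock: 24.55
position: [0.5283, -0.4218, 0.046]
ee_rot: [1.0, -0.013, 0.001, 0.001]
ft_force: [-0.1, -0.5, 0.4]
grip_width: 0.259
```

Run:
```python
from h import *
pv=np.array([.5310,-.3468])
for b in (-84,-76,-68,-60,-52,-44,-36,-28,-20):
    a=np.radians(b); X=[pv[0]+.0745*np.cos(a),pv[1]+.0745*np.sin(a),.045]; row(X,b)
```

```text
row [ 0.1 -0.1 -7.5] [ 0.0105 -0.0012  0.001 ] | pos [ 0.5283 -0.4218  0.046 ] tool y yaw -91.5 t 24.55 F [-0.1 -0.5  0.4] w 0.259
row [  0.1  -0.1 -15.5] [ 0.0207 -0.0032  0.001 ] | pos [ 0.5283 -0.4218  0.046 ] tool y yaw -91.5 t 24.55 F [-0.1 -0.5  0.4] w 0.259
row [  0.1  -0.1 -23.5] [ 0.0305 -0.0067  0.001 ] | pos [ 0.5283 -0.4218  0.046 ] tool y yaw -91.5 t 24.55 F [-0.1 -0.5  0.4] w 0.259
row [  0.1  -0.1 -31.5] [ 0.0397 -0.0115  0.001 ] | pos [ 0.5283 -0.4218  0.046 ] tool y yaw -91.5 t 24.55 F [-0.1 -0.5  0.4] w 0.259
row [  0.1  -0.1 -39.5] [ 0.0482 -0.0175  0.001 ] | pos [ 0.5283 -0.4218  0.046 ] tool y yaw -91.5 t 24.55 F [-0.1 -0.5  0.4] w 0.259
row [  0.1  -0.1 -47.5] [ 0.0557 -0.0247  0.001 ] | pos [ 0.5283 -0.4218  0.046 ] tool y yaw -91.5 t 24.55 F [-0.1 -0.5  0.4] w 0.259
row [  0.1  -0.1 -55.5] [ 0.0622 -0.0328  0.001 ] | pos [ 0.5283 -0.4218  0.046 ] tool y yaw -91.5 t 24.55 F [-0.1 -0.5  0.4] w 0.259
row [  0.1  -0.1 -63.5] [ 0.0675 -0.0418  0.001 ] | pos [ 0.5283 -0.4218  0.046 ] tool y yaw -91.5 t 24.55 F [-0.1 -0.5  0.4] w 0.259
row [  0.1  -0.  -71.5] [ 0.0715 -0.0514  0.001 ] | pos [ 0.5283 -0.4218  0.046 ] tool y yaw -91.5 t 24.55 F [-0.1 -0.5  0.4] w 0.259
```

Emit:
move_arm --pt "0 0 -7.5 0.0105 -0.001 0 0.022" --pt "0 0 -15.5 0.0205 -0.003 0 0.022" --pt "0 0 -23.5 0.0305 -0.0065 0 0.022" --pt "0 0 -31.5 0.0395 -0.0115 0 0.022" --pt "0 0 -39.5 0.048 -0.0175 0 0.022" --pt "0 0 -47.5 0.0555 -0.0245 0 0.022" --pt "0 0 -55.5 0.062 -0.033 0 0.022" --pt "0 0 -63.5 0.0675 -0.042 0 0.022" --pt "0 0 -71.5 0.0715 -0.0515 0 0.022" --pt "0 0 -71.5 0.0715 -0.0515 0 0.022"

```text
clock: 25.55
position: [0.6018, -0.3704, 0.0457]
ee_rot: [0.818, 0.575, 0.001, 0.001]
ft_force: [-0.1, 0.1, 0.4]
grip_width: 0.257
```

Run:
```python
from h import *
pv=np.array([.5310,-.3468])
for b in (-12,-4,2,6,10):
    a=np.radians(b); X=[pv[0]+.0745*np.cos(a),pv[1]+.0745*np.sin(a),.045]; row(X,b)
```

```text
row [ 0.1 -0.  -7.7] [ 0.0083 -0.0008  0.0007] | pos [ 0.6018 -0.3704  0.0457] tool y yaw -19.7 t 25.55 F [-0.1  0.1  0.4] w 0.257
row [  0.1  -0.  -15.7] [ 0.0185 -0.0029  0.0007] | pos [ 0.6018 -0.3704  0.0457] tool y yaw -19.7 t 25.55 F [-0.1  0.1  0.4] w 0.257
row [  0.1  -0.  -21.7] [ 0.0259 -0.0054  0.0007] | pos [ 0.6018 -0.3704  0.0457] tool y yaw -19.7 t 25.55 F [-0.1  0.1  0.4] w 0.257
row [  0.1  -0.  -25.7] [ 0.0307 -0.0075  0.0007] | pos [ 0.6018 -0.3704  0.0457] tool y yaw -19.7 t 25.55 F [-0.1  0.1  0.4] w 0.257
row [  0.1  -0.  -29.7] [ 0.0353 -0.0099  0.0007] | pos [ 0.6018 -0.3704  0.0457] tool y yaw -19.7 t 25.55 F [-0.1  0.1  0.4] w 0.257
```

Emit:
move_arm --pt "0 0 -7.7 0.008 -0.001 0 0.022" --pt "0 0 -15.7 0.0185 -0.003 0 0.022" --pt "0 0 -21.7 0.026 -0.0055 0 0.022" --pt "0 0 -22 0.03 -0.007 0 0.022" --pt "0 0 -22 0.03 -0.007 0 0.022" --pt "0 0 -22 0.03 -0.007 0 0.022"

```text
clock: 26.15
position: [0.6038, -0.3413, 0.0445]
ee_rot: [0.696, 0.718, -0.0, 0.0]
ft_force: [-0.0, 0.5, 0.5]
grip_width: 0.258
```

Emit:
move_arm --pt "0 0 0 0.001 0 0 0.022" --pt "0 0 0 0.002 0 0 0.022" --pt "0 0 0 0.002 0 0 0.022"

```text
clock: 26.45
position: [0.6037, -0.3396, 0.0443]
ee_rot: [0.695, 0.719, -0.0, 0.0]
ft_force: [0.1, -3.6, -0.1]
grip_width: 0.256
```

Emit:
move_arm --pt "0 0 0 0.001 0 0 0.022" --pt "0 0 0 0.001 0 0 0.022"

```text
clock: 26.65
position: [0.6037, -0.3395, 0.0444]
ee_rot: [0.695, 0.719, -0.001, 0.001]
ft_force: [1.4, -7.5, -2.5]
grip_width: 0.261
```

Emit:
move_arm --pt "0 0 0 0.001 0 0 0.022" --pt "0 0 0 0.001 0 0 0.022"

```text
clock: 26.85
position: [0.6037, -0.3394, 0.0444]
ee_rot: [0.695, 0.719, -0.001, 0.002]
ft_force: [2.1, -8.4, -4.1]
grip_width: 0.257
```

Emit:
move_arm --pt "0 0 0 -0.006 0 0 0.026" --pt "0 0 0 -0.006 0 -0.01 0.03" --pt "0 0 0 -0.006 0 -0.05 0.03" --pt "0 0 0 -0.006 0 -0.1 0.03" --pt "0 0 0 -0.006 0 -0.15 0.05" --pt "0 0 0 -0.006 -0.05 -0.2 0.08" --pt "0 0 8 -0.006 -0.1 -0.2 0.08" --pt "0 0 16 -0.006 -0.1 -0.2 0.08" --pt "0 0 16 -0.006 -0.1 -0.2 0.08"

```text
clock: 27.75
position: [0.502, -0.3474, 0.2469]
ee_rot: [0.79, 0.613, 0.001, 0.001]
ft_force: [0.0, 0.3, 0.4]
grip_width: 0.94
```

```bash
cat > cases.py <<'E'
from h import *
def cases(f,z=.05):
    p,im=snap("top",f); b=im.astype(int); g=b.mean(2)
    m=((g<125)&(g>80)&(b[:,:,0]-b[:,:,2]>3)&(abs(b[:,:,0]-b[:,:,1])<12)).astype(np.uint8)
    m[:150]=0; m[320:]=0; m[:,:110]=0; m[:,455:]=0
    m=cv2.morphologyEx(m,cv2.MORPH_CLOSE,np.ones((3,3)))
    n,l,st,c=cv2.connectedComponentsWithStats(m)
    for k in range(1,n):
        if st[k,4]<150: continue
        ys,xs=np.nonzero(l==k); P=np.array([onz(p,u,v,z)[:2] for u,v in zip(xs,ys)])
        (cx,cy),(w,h),a=cv2.minAreaRect((P*1000).astype(np.float32)); a=a if w>h else a+90
        print("px",c[k].round(0),"n",st[k,4],"centre",round(cx),round(cy),"size",round(w),round(h),"long axis yaw",round(a,1))
    return p,im
if __name__=="__main__":
    import sys
    p,im=cases(sys.argv[1])
    row([.3675,-.339,.12],-93.5)
E
python3 cases.py t3; python3 -c "
from h import *
p,im=load('t3'); print(im[262,380:400:4],im[250,222:228:2])
w,iw=snap('wrist','w14');print(iw.shape)"
```

```text
px [397. 250.] n 3055 centre 417 -381 size 164 647 long axis yaw 144.0
row [ 0.1 -0.1 79.5] [-0.026  -0.1342  0.1256] | pos [ 0.5037 -0.3463  0.2459] tool y yaw -14.0 t 27.8 F [-0.1  0.8  0.2] w 0.935
[[146 136 116]
 [152 142 120]
 [155 146 124]
 [158 149 126]
 [157 147 125]] [[128 129 127]
 [128 129 126]
 [128 129 126]]
(420, 560, 3)
```

Emit:
move_arm --pt "0 0 8.5 -0.01 -0.02 0 0.08" --pt "0 0 17 -0.02 -0.05 0 0.08" --pt "0 0 25.5 -0.02 -0.08 0 0.08" --pt "0 0 34 -0.02 -0.1 0 0.08" --pt "0 0 42.5 -0.02 -0.12 0 0.08" --pt "0 0 51 -0.02 -0.134 0 0.08" --pt "0 0 59.5 -0.02 -0.134 0 0.08" --pt "0 0 68 -0.02 -0.134 0 0.08" --pt "0 0 76.5 -0.02 -0.134 0 0.08" --pt "0 0 79.5 -0.02 -0.134 0 0.08"

```text
clock: 28.85
position: [0.3703, -0.3328, 0.2442]
ee_rot: [1.0, -0.031, -0.0, 0.0]
ft_force: [0.6, 0.4, 0.3]
grip_width: 0.939
```

Emit:
move_arm --pt "0 0 0 0 0 0 0.08" --pt "0 0 0 0 0 0 0.08"

```text
clock: 29.05
position: [0.3699, -0.3331, 0.2441]
ee_rot: [1.0, -0.028, -0.0, 0.0]
ft_force: [-0.5, -0.5, -0.3]
grip_width: 0.935
```

Run:
```python
from h import *
row([.3675,-.339,.12],-93.5); print(manip.get_obs()["joint_pos"].round(2))
p,im=snap("wrist","w15"); q,it=snap("top","t4")
o=np.zeros((600,800,3),np.uint8); o[:420,:560]=im[:,:,::-1]
c=cv2.resize(it[210:300,110:260,::-1],(400,240)); o[360:600,400:800]=c; cv2.imwrite("pics/c4.png",o)
```

```text
row [0.  0.  0.3] [-0.002   0.006   0.1241] | pos [ 0.3699 -0.3331  0.2441] tool y yaw -93.2 t 29.05 F [-0.5 -0.5 -0.3] w 0.935
[ 0.03  0.01  0.62  1.75 -0.    1.39  0.6 ]
```

View pics/c4.png

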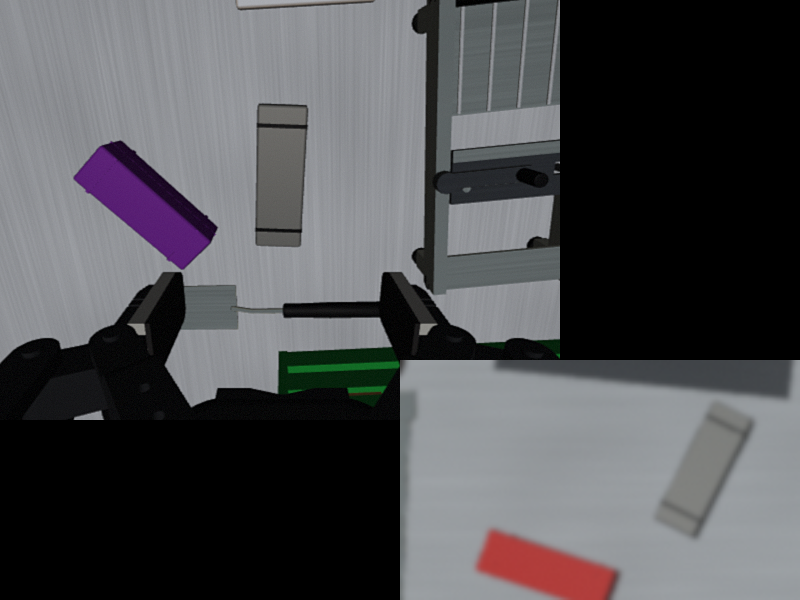

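Run:
```python
from h import *
p,im=load("w15")
q=np.array([onz(p,u,v,.05)[:2] for u,v in [(258,104),(307,106),(301,246),(256,245)]])
print(q.mean(0),np.linalg.norm(q[0]-q[3]),np.linalg.norm(q[0]-q[1])); d=q[2:].mean(0)-q[:2].mean(0); yb=np.degrees(np.arctan2(d[1],d[0])); print(yb)
c=q.mean(0); row([c[0],c[1],.04],yb); row([c[0],c[1],-.02],yb)
print("case rgb",im[170,265:300:8],"bg",im[170,230:250:6],im[300,330])
```

```text
[ 0.36792891 -0.3388869 ] 0.14782122561206198 0.047558814522178694
-94.85893925800153
row [0.  0.  1.6] [-0.0013  0.0057  0.2042] | pos [ 0.3696 -0.3333  0.2442] tool y yaw -93.3 t 29.15 F [ 0.5 -0.3 -0.4] w 0.935
row [0.  0.  1.6] [-0.0013  0.0057  0.2642] | pos [ 0.3696 -0.3333  0.2442] tool y yaw -93.3 t 29.15 F [ 0.5 -0.3 -0.4] w 0.935
case rgb [[100  99  97]
 [102 100  98]
 [101 100  97]
 [103 102  99]
 [101 101  96]] bg [[143 146 149]
 [145 147 150]
 [144 147 151]
 [143 144 149]] [151 153 157]
```

Emit:
move_arm --pt "0 0 1.6 -0.001 0.006 0.05 0.0854" --pt "0 0 1.6 -0.001 0.006 0.1 0.0854" --pt "0 0 1.6 -0.001 0.006 0.15 0.0854" --pt "0 0 1.6 -0.001 0.006 0.19 0.0854" --pt "0 0 1.6 -0.001 0.006 0.22 0.0854" --pt "0 0 1.6 -0.001 0.006 0.245 0.0854" --pt "0 0 1.6 -0.001 0.006 0.259 0.0854" --pt "0 0 1.6 -0.001 0.006 0.259 0.0854" --grip_force 25

```text
clock: 29.95
position: [0.3671, -0.3387, -0.0161]
ee_rot: [0.999, -0.044, -0.001, -0.001]
ft_force: [-0.2, -0.2, 0.2]
grip_width: 0.993
```

```bash
python3 -c "
from h import *
o=manip.get_obs(); print(o['torque'].round(3),o['ft_force'].round(2)); row([.3679,-.3389,-.015],-94.9)"
```

```text
[ 0.042 -0.006 -0.002] [-0.24 -0.18  0.22]
row [-0.1  0.2 -0.1] [ 0.0008  0.0001 -0.0011] | pos [ 0.3671 -0.3387 -0.0161] tool y yaw -95.0 t 29.95 F [-0.2 -0.2  0.2] w 0.993
```

Emit:
move_arm --pt "0 0 0 0 0 0 0.03" --pt "0 0 0 0 0 0 0.03" --pt "0 0 0 0 0 0 0.03" --pt "0 0 0 0 0 0 0.03" --pt "0 0 0 0 0 0 0.03" --pt "0 0 0 0 0 -0.01 0.03" --pt "0 0 0 0 0 -0.03 0.03" --pt "0 0 0 0 0 -0.05 0.03" --pt "0 0 0 0 0 -0.05 0.03" --pt "0 0 0 0 0 -0.05 0.03" --grip_force 25

```text
clock: 30.95
position: [0.3682, -0.339, 0.0354]
ee_rot: [0.999, -0.044, 0.001, -0.0]
ft_force: [0.4, 1.0, -3.8]
grip_width: 0.578
```

```bash
python3 -c "
from h import *
o=manip.get_obs(); print(o['torque'].round(3),o['ft_force'].round(2),o['grip_width']);T=R.from_quat(o['ee_rot']);print('tool torque',T.inv().apply(o['torque']).round(3)); row([.3679,-.3389,-.015],-94.9)
p,im=snap('wrist','w16'); b=im.astype(int); g=b.mean(2); m=((g<125)&(g>85)&(b[:,:,0]-b[:,:,2]>1)); m[:,:200]=0;m[:,370:]=0
for r in range(20,330,15): x=np.flatnonzero(m[r]); print(r,len(x),(x.min(),x.max()) if len(x) else '')"
```

```text
[ 0.131 -0.002  0.025] [ 0.43  1.01 -3.83] 0.5779918214450563
tool torque [ 0.131 -0.01  -0.024]
row [-0.  -0.1 -0.1] [-0.0003 -0.0001  0.0504] | pos [ 0.3682 -0.339   0.0354] tool y yaw -95.0 t 30.95 F [ 0.4  1.  -3.8] w 0.578
20 0 
35 0 
50 0 
65 0 
80 0 
95 0 
110 149 (np.int64(206), np.int64(360))
125 155 (np.int64(206), np.int64(360))
140 150 (np.int64(207), np.int64(359))
155 151 (np.int64(208), np.int64(358))
170 0 
185 144 (np.int64(209), np.int64(356))
200 146 (np.int64(210), np.int64(355))
215 142 (np.int64(211), np.int64(353))
230 137 (np.int64(212), np.int64(352))
245 139 (np.int64(212), np.int64(351))
260 132 (np.int64(213), np.int64(350))
275 133 (np.int64(214), np.int64(349))
290 132 (np.int64(215), np.int64(348))
305 127 (np.int64(216), np.int64(347))
320 121 (np.int64(217), np.int64(346))
```

Emit:
move_arm --pt "0 0 0 0 0 -0.02 0.03" --pt "0 0 0 0 0 -0.05 0.03" --pt "0 0 0 0 0 -0.05 0.03" --pt "0 0 0 0 0 -0.05 0.03" --pt "0 0 0 0 0 -0.05 0.03" --grip_force 20

```text
clock: 31.5
position: [0.3671, -0.3385, 0.0837]
ee_rot: [0.999, -0.044, -0.001, -0.001]
ft_force: [0.2, 0.2, -4.1]
grip_width: 0.581
```

```bash
cat > tq.py <<'E'
from h import *
def tq(f):
    L=[]
    for i in range(4):
        o=manip.get_obs(); T=R.from_quat(o['ee_rot']); L.append(np.r_[T.inv().apply(o['torque'])[0],o['ft_force']]); p,im=snap('wrist',f)
    print('tool tx, F',np.mean(L,0).round(3),np.std(L,0).round(3))
    b=im.astype(int); g=b.mean(2); m=((g<125)&(g>85)&(b[:,:,0]-b[:,:,2]>1)); m[:,:190]=0;m[:,380:]=0
    print([(r,int(m[r].sum())) for r in range(20,330,20)])
tq(__import__('sys').argv[1])
E
python3 tq.py w17
```

```text
tool tx, F [ 0.134 -0.171 -0.115 -3.919] [0.035 0.396 0.452 0.485]
[(20, 0), (40, 0), (60, 0), (80, 0), (100, 0), (120, 157), (140, 153), (160, 151), (180, 149), (200, 140), (220, 139), (240, 138), (260, 136), (280, 132), (300, 127), (320, 125)]
```

Emit:
move_arm --pt "0 0 0 0 0 0.04 0.03" --pt "0 0 0 0 0 0.08 0.03" --pt "0 0 0 0 0 0.097 0.03" --pt "0 0 0 0 0 0.099 0.03" --pt "0 0 0 0 0 0.099 0.07" --pt "0 0 0 0 0 0.099 0.08" --pt "0 0 0 0 0 0.099 0.08" --pt "0 0 0 0 -0.03 0.099 0.08" --pt "0 0 0 0 -0.053 0.099 0.08" --pt "0 0 0 0 -0.053 0.099 0.08"

```text
clock: 32.7
position: [0.3736, -0.2838, -0.0134]
ee_rot: [0.999, -0.042, 0.0, -0.001]
ft_force: [0.7, -0.7, -0.3]
grip_width: 0.937
```

Emit:
move_arm --pt "0 0 0 0 0 0 0.03" --pt "0 0 0 0 0 0 0.03" --pt "0 0 0 0 0 0 0.03" --pt "0 0 0 0 0 0 0.03" --pt "0 0 0 0 0 -0.02 0.03" --pt "0 0 0 0 0 -0.05 0.03" --pt "0 0 0 0 0 -0.08 0.03" --pt "0 0 0 0 0 -0.11 0.03" --pt "0 0 0 0 0 -0.14 0.03" --pt "0 0 0 0 0 -0.17 0.03" --grip_force 20

```text
clock: 33.7
position: [0.3717, -0.2871, 0.1572]
ee_rot: [0.999, -0.045, -0.0, -0.0]
ft_force: [0.9, -1.0, -3.7]
grip_width: 0.58
```

Emit:
move_arm --pt "0 0 0 0 0 -0.03 0.03" --pt "0 0 0 0 0 -0.03 0.03" --pt "0 0 0 0 0 -0.03 0.03" --pt "0 0 0 0 0 -0.03 0.03"

```text
clock: 34.1
position: [0.3716, -0.2864, 0.1847]
ee_rot: [0.999, -0.044, -0.001, -0.0]
ft_force: [-0.7, 0.4, -3.9]
grip_width: 0.585
```

```bash
python3 tq.py w18
python3 - <<'E'
from h import *
row([.609,.220,.25],-96.7); print(manip.get_obs()["joint_pos"].round(2))
E
```

```text
tool tx, F [ 0.189 -0.267 -0.027 -3.932] [0.02  0.303 0.768 0.207]
[(20, 0), (40, 7), (60, 0), (80, 0), (100, 0), (120, 0), (140, 0), (160, 0), (180, 0), (200, 0), (220, 0), (240, 0), (260, 0), (280, 0), (300, 0), (320, 0)]
row [-0.   0.1  1.6] [ 0.1911 -0.5254 -0.0648] | pos [ 0.3721 -0.2864  0.1853] tool y yaw -95.1 t 34.3 F [ 0.  -0.1 -3.8] w 0.585
[-0.07 -0.03  0.63  1.9   0.02  1.27  0.46]
```

```bash
cat >> h.py <<'E'
def rowp(P,yaw,tilt,off=.045):
    """row putting the pinch point (off behind TCP) at P with tool yaw, then tilt deg about tool x"""
    o=manip.get_obs(); T=R.from_quat(o["ee_rot"])
    a=np.radians(yaw); y=np.array([np.cos(a),np.sin(a),0]); z=np.array([0,0,-1.]); x=np.cross(y,z)
    D=R.from_matrix(np.c_[x,y,z])*R.from_euler("x",tilt,degrees=True)
    X=np.array(P)+D.apply([0,0,off])
    pin=np.array(o["position"])-T.apply([0,0,off])
    print("rowp",(T.inv()*D).as_rotvec(degrees=True).round(1),T.inv().apply(X-o["position"]).round(4),"| pos",o["position"].round(4),"pinch",pin.round(4),"t",o["clock"],"F",o["ft_force"].round(1),"w",round(o["grip_width"],3),"tq",T.inv().apply(o["torque"]).round(3))
E
python3 - <<'E'
from h import *
rowp([.618,.299,.21],-96.7,0); rowp([.618,.299,.21],-96.7,33)
E
```

```text
rowp [-0.   0.1  1.6] [ 0.1933 -0.6048  0.0202] | pos [ 0.3721 -0.2864  0.1853] pinch [ 0.3722 -0.2864  0.2303] t 34.3 F [ 0.  -0.1 -3.8] w 0.585 tq [0.204 0.011 0.013]
rowp [33.   0.6  1.6] [ 0.1939 -0.6293  0.013 ] | pos [ 0.3721 -0.2864  0.1853] pinch [ 0.3722 -0.2864  0.2303] t 34.3 F [ 0.  -0.1 -3.8] w 0.585 tq [0.204 0.011 0.013]
```

Emit:
move_arm --pt "0 0 0 0.005 -0.015 -0.01 0.03" --pt "8 0 0 0.015 -0.05 -0.02 0.03" --pt "16 0 0 0.03 -0.09 -0.02 0.03" --pt "24 0 0 0.043 -0.135 -0.02 0.03" --pt "32 0 1.6 0.056 -0.18 -0.02 0.03" --pt "33 0.6 1.6 0.07 -0.225 -0.02 0.03" --pt "33 0.6 1.6 0.084 -0.27 -0.02 0.03" --pt "33 0.6 1.6 0.098 -0.315 -0.02 0.03" --pt "33 0.6 1.6 0.112 -0.36 -0.02 0.03" --pt "33 0.6 1.6 0.125 -0.4 -0.02 0.03" --grip_force 40

```text
clock: 35.3
position: [0.5326, 0.1031, 0.2057]
ee_rot: [0.957, -0.056, 0.017, -0.283]
ft_force: [1.2, -0.9, -4.2]
grip_width: 0.578
```

Run:
```python
from h import *
rowp([.618,.299,.19],-96.7,33);print(manip.get_obs()["joint_pos"].round(2))
```

```text
rowp [ 0.  -0.1  0.1] [ 0.0619 -0.1629  0.1696] | pos [0.5326 0.1031 0.2057] pinch [0.5297 0.0788 0.2435] t 35.3 F [ 1.2 -0.9 -4.2] w 0.578 tq [-0.978  0.044  0.038]
[-0.32  0.13  0.46  1.84 -0.67  1.27  0.26]
```

Emit:
move_arm --pt "0 0 0 0.012 -0.033 0.034 0.03" --pt "0 0 0 0.025 -0.065 0.068 0.03" --pt "0 0 0 0.037 -0.098 0.102 0.03" --pt "0 0 0 0.05 -0.13 0.136 0.03" --pt "0 0 0 0.062 -0.163 0.17 0.03" --pt "0 0 0 0.062 -0.163 0.17 0.03" --pt "0 0 0 0.062 -0.163 0.17 0.03" --pt "0 0 0 0.062 -0.163 0.17 0.03"

```text
clock: 36.1
position: [0.6212, 0.3199, 0.1519]
ee_rot: [0.957, -0.057, 0.018, -0.283]
ft_force: [-0.6, -0.6, -3.1]
grip_width: 0.577
```

Run:
```python
from h import *
rowp([.618,.299,.15],-96.7,33); 
p,im=snap("scene","s1"); q,it=snap("top","t5")
u,v=map(int,proj(p,[.618,.299,.1])); print(u,v)
a=cv2.resize(im[v-75:v+75,u-100:u+100,::-1],(800,600),interpolation=cv2.INTER_CUBIC); cv2.imwrite("pics/s1c.png",a)
# axis of case in scene: expected vertical in px
print(proj(p,[.618,.299,.19]),proj(p,[.618,.299,.06]))
b=im.astype(int); g=b.mean(2); m=((g<150)&(g>70)&(b[:,:,0]-b[:,:,2]>1)&(abs(b[:,:,0]-b[:,:,1])<8))
for r in range(v-60,v+70,8): print(r,"".join("#" if x else "." for x in m[r,u-60:u+60:2]))
```

```text
rowp [ 0.1 -0.1 -0. ] [-0.0008  0.0187  0.0351] | pos [0.6212 0.3199 0.1519] pinch [0.6182 0.2956 0.1896] t 36.1 F [-0.6 -0.6 -3.1] w 0.577 tq [-1.033  0.028  0.007]
362 246
(np.float64(367.00710058301956), np.float64(225.90123258129904)) (np.float64(360.9557957288071), np.float64(255.65457446621699))
186 ...............#####.............#..........................
194 ...............#............................................
202 .........##########.........................................
210 .......####.###.......#.....................................
218 ..............#....#............########....................
226 ..............................##.#######....................
234 ................................#...........................
242 ............................................................
250 ............................................................
258 ............................................................
266 ............................................................
274 ...........................................................#
282 ...........................................................#
290 ............................................................
298 ..................................#.........................
306 ............................................................
314 ............................................................
```

Run:
```python
from h import *
p,im=load("s1"); g=im.astype(int).mean(2)
ch=" .:-=+*%@#"
for r in range(200,285,2): print(r,"".join(ch[min(9,int(9-g[r,c]/22))] for c in range(325,415)))
```

```text
200 -----------=%@@@@@%%%%%%%%%%%%%%%%%@@%%*..*%%:     .+%%%%%%*************%*+===========+*-.
202 --------------=*@@%%%%%%%%%%%%%%%%%%%%%%%%%%%*:        .+%%%%*****************+======+**: 
204 -------------+***%%%%%%%%%%%%%%%%%%%%%%%%%%@+-.  .         .+%%%******************++***-. 
206 ----------=*******%%%%%%*%%%%%%%%%%%%%@%%%%%:                  .+%%********+***********:  
208 -------=******%***%%++*%%%%%%%%%%%%%%%%%%%%%+.                     .+%%********+*****-.   
210 =----+%****%***%=. .*++*%%%%%%%%%%**@@%%%%%%+: ....                    .+%*********=.     
212 =%%*********%*-    -*+++*%@@@@@%%%%+.:%%%%%+==:  ...... .. . ..           .=******:       
214 *%%*******%+.   .:=*+*%%%%= ## :*%%%..@%%%=---=-:.     ..................      ..         
216 *%%%***%=.    .=@*++*%%%%%*%%%%%%%%*: .+%=--------==.       .........................     
218 *%**%+-.       :@@%%%%@%%%%%%%**%%%+. .++--------===-=-:.  ........................... ...
220 %%%=.           .+@%%%%%%%%%%+. :%%%..*+--------===-----=--. ...............   .....  ... 
222 @:                .+@%%%%%%%*%%**%%%%%=--------===-
[... 2283 characters left out ...]
+++++++++++++:  .........     ......
272 ++++++++++++++++++++++++++++++++++++++++++++++++++++++++++++++++++.       ....  ......    
274 +++++++++++++++++++++++++++++++++++++++++++++++++++++++++++++++++-.  .           ..... .. 
276 ++++++++++++++++++++++++++++++++++++++++++++++++++++++++++++++++-.  . ...      .        ..
278 +++++++++++++++++++++++++++++++++++++++++++++++++++++++++++++++=. .    .....  ..    .. .. 
280 *%%**++++++++++++++++++++++++++++++++++++++++++++++++++++++++++:  ..   ....   ......  .   
282    .-*%***++++++++++++++++++++++++++++++++++++++++++++++++++++:    ....... .  . ..   .....
284         .-*%****+++++++++++++++++++++++++++++++++++++++++++++-.  ....      .........  ...
```

Run:
```python
from h import *
p,im=load("s1"); q,it=load("t5"); w,iw=snap("wrist","w19")
o=np.zeros((600,800,3),np.uint8)
o[:400,:480]=cv2.resize(im[180:280,310:430,::-1],(480,400),interpolation=cv2.INTER_CUBIC)
o[:240,480:]=cv2.resize(iw[:,:,::-1],(320,240))
o[240:480,480:]=cv2.resize(it[150:240,140:260,::-1],(320,240),interpolation=cv2.INTER_CUBIC)
cv2.imwrite("pics/c5.png",o); print(proj(q,[.618,.296,.19]))
```

```text
(np.float64(170.42130033085857), np.float64(173.13592009341428))
```

View pics/c5.png

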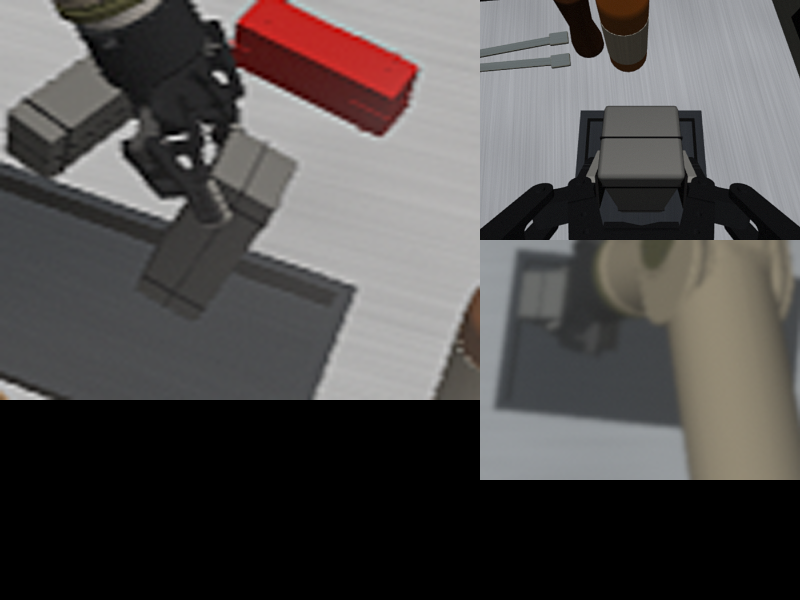

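Run:
```python
from h import *
p,im=load("s1"); pin=np.array([.6182,.2956,.1896]); ty=np.array([-.117,-.993,0]); nx=np.array([.993,-.117,0]); up=np.array([0,0,1.])
for al in (0,10,15,20,25,30,35):
    a=np.radians(al); ax=np.sin(a)*ty-np.cos(a)*up; s=np.cos(a)*ty+np.sin(a)*up
    out=[]
    for L in(.13,-.02):
        for k in(1,-1):
            u,v=proj(p,pin+nx*.025+ax*L+s*.025*k); out.append((round((u-310)*4),round((v-180)*4)))
    print(al,out)
```

```text
0 [(155, 314), (221, 338), (180, 176), (251, 200)]
10 [(128, 298), (190, 329), (186, 173), (254, 206)]
15 [(115, 290), (175, 323), (189, 173), (256, 209)]
20 [(103, 280), (161, 317), (193, 172), (256, 212)]
25 [(91, 270), (146, 310), (197, 172), (257, 215)]
30 [(80, 260), (133, 301), (201, 172), (257, 218)]
35 [(70, 249), (119, 293), (204, 173), (257, 221)]
```

Run:
```python
from h import *
rowp([.618,.299,.19],-96.7,47);rowp([.618,.299,.145],-96.7,47)
```

```text
rowp [14.  -0.2 -0. ] [-0.001  -0.0134  0.0011] | pos [0.6215 0.3198 0.1529] pinch [0.6184 0.2955 0.1907] t 36.25 F [ 0.1 -0.1 -3.7] w 0.579 tq [-0.919 -0.031 -0.02 ]
rowp [14.  -0.2 -0. ] [-0.0011  0.0111  0.0388] | pos [0.6215 0.3198 0.1529] pinch [0.6184 0.2955 0.1907] t 36.25 F [ 0.1 -0.1 -3.7] w 0.579 tq [-0.919 -0.031 -0.02 ]
```

Emit:
move_arm --pt "7 0 0 0 -0.007 0 0.03" --pt "14 0 0 -0.001 -0.0135 0.001 0.03" --pt "14 0 0 -0.001 -0.0135 0.001 0.03" --pt "14 0 0 -0.001 -0.001 0.02 0.03" --pt "14 0 0 -0.001 0.011 0.039 0.03" --pt "14 0 0 -0.001 0.011 0.039 0.03" --pt "14 0 0 -0.001 0.011 0.039 0.03"

```text
clock: 36.95
position: [0.6216, 0.3336, 0.1148]
ee_rot: [0.916, -0.053, 0.024, -0.397]
ft_force: [0.6, -0.3, -4.1]
grip_width: 0.577
```

```bash
cat > asc.py <<'E'
from h import *
import sys
p,im=snap("scene",sys.argv[1]); X=eval(sys.argv[2]); g=im.astype(int).mean(2); u,v=map(int,proj(p,X))
ch=" .:-=+*%@#"
for r in range(v-46,v+30,2): print(r,"".join(ch[max(0,min(9,int(9-g[r,c]/22)))] for c in range(u-35,u+35)))
E
python3 - <<'E'
from h import *
rowp([.618,.299,.133],-96.7,47); print(manip.get_obs()["joint_pos"].round(2))
p=cams.camera_params("scene"); pin=np.array([.618,.297,.147]); nx=np.array([.993,-.117,0]); ty=np.array([-.117,-.993,0])
print([tuple(np.round(proj(p,pin+nx*.025+ty*.025*k+[0,0,dz]),0)) for dz in(-.13,.02) for k in(1,-1)])
E
python3 asc.py s2 "[.618,.297,.08]"
```

```text
rowp [ 0.1 -0.1  0.1] [0.0004 0.0104 0.0071] | pos [0.6216 0.3336 0.1148] pinch [0.6177 0.301  0.1455] t 36.95 F [ 0.6 -0.3 -4.1] w 0.577 tq [-1.311  0.026 -0.003]
[-0.36  0.46  0.22  1.76 -1.12  1.01  0.39]
[(np.float64(348.0), np.float64(268.0)), (np.float64(364.0), np.float64(273.0)), (np.float64(354.0), np.float64(234.0)), (np.float64(371.0), np.float64(240.0))]
205 %**%%%%%%%%%%%%%%%%%%*%%%*%%*++*@%%%+.                      .+%%******
207 %%%%%%%%%%%%%%%%%%%%%%%*****%%%%%%%%%+.                         .+%***
209 @@%%%%%%%%%%%%%%%%%%%%*%%%%**%%%%%%%%%%:  ....                      .+
211 @@%@%%%%%%%%%%%%%%%****%%%@%*%%*%*..+%%%=.  ........                  
213 +%%@%@%%%%%%%%%%%**********%%%%**%%==%%%%=.     . .....   .......     
215 %***%@@@%%%%%**%%***%%%*******%%%***%*%%*-.             ..............
217 %*****==%@@%%%*******%%%%*******%%%%****.           .....     . ......
219 %*%=.    .+@%%%*******%%%%%***%%%%%%%**%+.   ........    .............
221 *-.       .+%**%%******%%%*%%++@%%%%%%%%*-. ..........................
223 .          .+*++*%%%%%%*%%%*%:  :+**%%%+-:=:    ....
[... 1418 characters left out ...]
+*++++++++++++++++++++++-
263 +++++++++++++++++++++++++++****+**+**+*****+++++++++++++++++++++++++-.
265 ++++++++++++++++++++++++++++*********+*+*+*+*+++++++++++++++++++++++: 
267 +++++++++++++++++++++++++++++*************+**++++++++++++++++++++++:  
269 ++++++++++++++++++++++++++++++++++*****++***++++++++++++++++++++++:  .
271 +++++++++++++++++++++++++++++++++++++++***+++++++++++++++++++++++-.   
273 ++++++++++++++++++++++++++++++++++++++++++++++++++++++++++++++++=.    
275 ++++++++++++++++++++++++++++++++++++++++++++++++++++++++++++++++:  .  
277 +++++++++++++++++++++++++++++++++++++++++++++++++++++++++++++++.   ...
279 **++++++++++++++++++++++++++++++++++++++++++++++++++++++++++++-.   . .
```

Emit:
move_arm --pt "0 0 0 0 0.0045 0.004 0.03" --pt "0 0 0 0 0.009 0.008 0.03" --pt "0 0 0 0 0.009 0.008 0.03"

```text
clock: 37.3
position: [0.621, 0.3329, 0.101]
ee_rot: [0.916, -0.054, 0.024, -0.398]
ft_force: [-0.4, -0.8, -4.1]
grip_width: 0.582
```

Emit:
move_arm --pt "0 0 0 0 0.003 0.0027 0.03" --pt "0 0 0 0 0.003 0.0027 0.03"

```text
clock: 37.5
position: [0.6212, 0.3329, 0.0973]
ee_rot: [0.916, -0.054, 0.024, -0.398]
ft_force: [-0.2, 0.0, -4.5]
grip_width: 0.577
```

Emit:
move_arm --pt "0 0 0 0 0.003 0.0027 0.03" --pt "0 0 0 0 0.003 0.0027 0.03"

```text
clock: 37.7
position: [0.622, 0.3332, 0.0949]
ee_rot: [0.915, -0.053, 0.025, -0.399]
ft_force: [-1.0, -0.1, 1.7]
grip_width: 0.574
```

Emit:
move_arm --pt "0 0 0 0 0.003 0.0027 0.03" --pt "0 0 0 0 0.003 0.0027 0.03"

```text
clock: 37.9
position: [0.6228, 0.3337, 0.0949]
ee_rot: [0.914, -0.053, 0.026, -0.401]
ft_force: [-10.2, -9.4, 24.9]
grip_width: 0.581
```

Emit:
move_arm --pt "0 0 0 0 -0.003 -0.0027 0.03" --pt "0 0 0 0 -0.003 -0.0027 0.03" --pt "0 0 0 0 -0.003 -0.0027 0.06" --pt "0 0 0 0 -0.003 -0.0027 0.07" --pt "0 0 0 0 -0.003 -0.0027 0.08" --pt "0 0 0 0 -0.003 -0.0027 0.08" --pt "0 0 0 0 -0.003 -0.03 0.08" --pt "0 0 0 0 -0.003 -0.07 0.08" --pt "0 0 0 0 -0.013 -0.12 0.08" --pt "0 0 0 0 -0.05 -0.16 0.08" --grip_force 20

```text
clock: 38.9
position: [0.6116, 0.2462, 0.2295]
ee_rot: [0.916, -0.057, 0.024, -0.397]
ft_force: [1.9, 0.4, 1.1]
grip_width: 0.941
```

```bash
python3 asc.py s3 "[.618,.297,.08]"
python3 - <<'E'
from h import *
p=cams.camera_params("scene"); c=np.array([.618,.299,0]); nx=np.array([.993,-.117,0]); ty=np.array([-.117,-.993,0])
print([tuple(np.round(proj(p,c+nx*.025+ty*.025*k+[0,0,dz]),0)) for dz in(.003,.153) for k in(1,-1)])
row([.41,.12,.25],-20)
rowp([.41,.12,.3],-110,0);rowp([.41,.155,.3],69,0);print(manip.get_obs()["joint_pos"].round(2))
E
```

```text
205 +@%%@%%**::+%****%***%+.                                    .+%%******
207 --+%%%%%%*==**%***%=                                            .+%***
209 ----+%*+++*******-                                                  .+
211 +-=**********%=.                                                      
213 +%****%%**%=.                                                         
215 %%*****%+-.                                                ..         
217 %****%=.                                                           .. 
219 %*%=.                                                      .. ..      
221 +-.                                                  ..... .      ....
223 .                       .       ..........       ..  ..... .  ......  
225                           .........  ............................     
227 ***+:                      .     ... .:.    ...................... ...
229 %*++++**+-:                    . . .-=-----:::.  .....................
231 %%%%%***++++**+:                  .-=-------==---:. ..................
233 +**%%%%%%%%**+++++**+-           .-=-------==-
[... 1719 characters left out ...]
++++++++++++++++++++++-.      
[(np.float64(348.0), np.float64(271.0)), (np.float64(364.0), np.float64(276.0)), (np.float64(354.0), np.float64(238.0)), (np.float64(371.0), np.float64(244.0))]
row [-39.3 -32.1 -72.1] [-0.1876  0.0951 -0.119 ] | pos [0.6149 0.2478 0.2409] tool y yaw -96.4 t 38.95 F [2.9 0.9 9.7] w 0.932
rowp [-47.    4.7  12.5] [-0.1876  0.0914 -0.1224] | pos [0.6149 0.2478 0.2409] pinch [0.6106 0.215  0.2715] t 38.95 F [2.9 0.9 9.7] w 0.932 tq [-0.386  0.175  0.083]
rowp [  -7.3  -66.9 -152.8] [-0.1918  0.0678 -0.0969] | pos [0.6149 0.2478 0.2409] pinch [0.6106 0.215  0.2715] t 38.95 F [2.9 0.9 9.7] w 0.932 tq [-0.386  0.175  0.083]
[-0.29  0.29  0.31  1.7  -0.98  1.23  0.26]
```

Emit:
move_arm --pt "-3.6 -2.9 -6.6 -0.02 -0.01 -0.03 0.0854" --pt "-7.2 -5.8 -13.2 -0.04 0.0 -0.06 0.0854" --pt "-10.8 -8.7 -19.8 -0.07 0.02 -0.09 0.0854" --pt "-14.4 -11.6 -26.4 -0.1 0.04 -0.11 0.0854" --pt "-18 -14.5 -33 -0.13 0.06 -0.119 0.0854" --pt "-21.6 -17.4 -39.6 -0.16 0.08 -0.119 0.0854" --pt "-25.2 -20.3 -46.2 -0.1876 0.095 -0.119 0.0854" --pt "-28.8 -23.2 -52.8 -0.1876 0.095 -0.119 0.0854" --pt "-32.4 -26.1 -59.4 -0.1876 0.095 -0.119 0.0854" --pt "-36 -29 -66 -0.1876 0.095 -0.119 0.0854"

```text
clock: 39.95
position: [0.4075, 0.1226, 0.2418]
ee_rot: [0.846, 0.532, 0.001, -0.037]
ft_force: [-0.7, 0.2, -0.5]
grip_width: 1.001
```

Run:
```python
from h import *
row([.41,.12,.25],-20)
print(manip.get_obs()["joint_pos"].round(2))
```

```text
row [-3.4 -2.6 -5.7] [-0.0009  0.0029 -0.0085] | pos [0.4075 0.1226 0.2418] tool y yaw -25.6 t 39.95 F [-0.7  0.2 -0.5] w 1.001
[-0.47 -0.12  0.12  1.88 -0.06  1.4   0.79]
```

Emit:
move_arm --pt "-3.4 -2.6 -5.7 -0.001 0.003 -0.0085 0.0854" --pt "-3.4 -2.6 -5.7 -0.001 0.003 -0.0085 0.0854" --pt "-3.4 -2.6 -5.7 -0.001 0.003 -0.0085 0.0854"

```text
clock: 40.25
position: [0.4097, 0.1197, 0.2495]
ee_rot: [0.821, 0.571, -0.0, -0.003]
ft_force: [0.2, -0.2, -0.6]
grip_width: 1.001
```

Run:
```python
from h import *
p,im=snap("wrist","w20"); b=im.astype(int); g=b.mean(2)
m=((g<128)&(g>75)&(b[:,:,0]-b[:,:,2]>=1)).astype(np.uint8); m[250:]=0
m=cv2.morphologyEx(m,cv2.MORPH_CLOSE,np.ones((9,9))); m=cv2.morphologyEx(m,cv2.MORPH_OPEN,np.ones((5,5)))
n,l,st,c=cv2.connectedComponentsWithStats(m)
for k in range(1,n):
    if st[k,4]<800: continue
    ys,xs=np.nonzero(l==k); P=np.array([onz(p,u,v,.05)[:2] for u,v in zip(xs,ys)])
    (cx,cy),(w,h),a=cv2.minAreaRect((P*1000).astype(np.float32)); a=a if w>h else a+90
    print("bbox",st[k],"centre",round(cx,1),round(cy,1),"size",round(w),round(h),"axis yaw",round(a,1))
for z,u,v in ():pass
q=[proj(p,X) for X in ([.481,.13,.05],[.344,.181,.05])]; print(q)
print("\n".join(str(r)+" "+"".join("#" if x else "." for x in m[r,120:460:5]) for r in range(0,300,10)))
```

```text
bbox [ 289   86   65  145 6473] centre 412.0 160.2 size 47 147 axis yaw 152.8
[(np.float64(312.7707481653124), np.float64(230.43610859242773)), (np.float64(316.7122590243832), np.float64(89.5026468439187))]
0 ......................................................#.............
10 ....................................................................
20 ....................................................................
30 ....................................................................
40 ....................................................................
50 ....................................................................
60 ....................................................................
70 ....................................................................
80 ....................................................................
90 ......................................########......................
100 .....................................##########.....................
110 .....................................##########.....................
120 ........................
[... 585 characters left out ...]
..........#########........................
210 ..................................#########.........................
220 ..................................#########.........................
230 .........................................#..........................
240 ....................................................................
250 ....................................................................
260 ....................................................................
270 ....................................................................
280 ....................................................................
290 ....................................................................
```

Run:
```python
from h import *
row([.412,.160,-.0155],-27.2)
```

```text
row [-0.3 -0.1  6.7] [ 0.0386 -0.011   0.2649] | pos [0.4098 0.1191 0.2493] tool y yaw -20.5 t 40.3 F [ 0.1 -1.  -0.4] w 1.002
```

Emit:
move_arm --pt "0 0 3 0.02 -0.006 0.02 0.0854" --pt "0 0 6.7 0.0385 -0.011 0.06 0.0854" --pt "0 0 6.7 0.0385 -0.011 0.11 0.0854" --pt "0 0 6.7 0.0385 -0.011 0.15 0.0854" --pt "0 0 6.7 0.0385 -0.011 0.19 0.0854" --pt "0 0 6.7 0.0385 -0.011 0.22 0.0854" --pt "0 0 6.7 0.0385 -0.011 0.245 0.0854" --pt "0 0 6.7 0.0385 -0.011 0.26 0.0854" --pt "0 0 6.7 0.0385 -0.011 0.265 0.0854" --pt "0 0 6.7 0.0385 -0.011 0.265 0.0854" --grip_force 25

```text
clock: 41.3
position: [0.412, 0.1588, -0.0158]
ee_rot: [0.853, 0.521, -0.002, -0.002]
ft_force: [0.2, -0.0, 0.5]
grip_width: 0.995
```

Emit:
move_arm --pt "0 0 0 0 0 0 0.03" --pt "0 0 0 0 0 0 0.03" --pt "0 0 0 0 0 0 0.03" --pt "0 0 0 0 0 0 0.03" --pt "0 0 0 0 0 0 0.03" --pt "0 0 0 0 0 -0.02 0.03" --pt "0 0 0 0 0 -0.05 0.03" --pt "0 0 0 0 0 -0.07 0.03" --pt "0 0 0 0 0 -0.07 0.03" --pt "0 0 0 0 0 -0.07 0.03" --grip_force 20

```text
clock: 42.3
position: [0.4121, 0.1596, 0.0543]
ee_rot: [0.852, 0.523, -0.001, -0.001]
ft_force: [-0.1, -0.0, -4.1]
grip_width: 0.582
```

```bash
python3 tq.py w21;python3 -c "
from h import *
row([.412,.160,-.0155],-27.2)"
```

```text
tool tx, F [ 0.129  0.127  0.188 -4.009] [0.03  0.203 0.482 0.163]
[(20, 0), (40, 0), (60, 0), (80, 0), (100, 0), (120, 156), (140, 153), (160, 147), (180, 144), (200, 144), (220, 142), (240, 134), (260, 134), (280, 128), (300, 116), (320, 113)]
row [-0.3  0.1  0.2] [0.0009 0.0004 0.069 ] | pos [0.4116 0.1593 0.0535] tool y yaw -27.0 t 42.5 F [ 0.1  0.  -3.2] w 0.582
```

Emit:
move_arm --pt "0 0 0 0 0 0.04 0.03" --pt "0 0 0 0 0 0.067 0.03" --pt "0 0 0 0 0 0.069 0.03" --pt "0 0 0 0 0 0.069 0.03" --pt "0 0 0 0 0 0.069 0.07" --pt "0 0 0 0 0 0.069 0.08" --pt "0 0 0 0 0 0.069 0.08" --pt "0 0 0 0 -0.03 0.069 0.08" --pt "0 0 0 0 -0.052 0.069 0.08" --pt "0 0 0 0 -0.052 0.069 0.08"

```text
clock: 43.5
position: [0.3641, 0.1846, -0.0138]
ee_rot: [0.852, 0.524, -0.001, -0.002]
ft_force: [0.9, -0.7, 0.2]
grip_width: 0.936
```

```bash
python3 tq.py w22;python3 -c "
from h import *
row([.412-.046,.160+.024,-.0155],-27.2)"
```

```text
tool tx, F [-0.011  0.176 -0.006  0.246] [0.044 0.458 0.435 0.277]
[(20, 1), (40, 1), (60, 0), (80, 0), (100, 0), (120, 0), (140, 0), (160, 0), (180, 0), (200, 0), (220, 0), (240, 0), (260, 0), (280, 19), (300, 12), (320, 30)]
row [-0.1 -0.1  0.2] [ 0.0003 -0.0011  0.0018] | pos [ 0.3668  0.1832 -0.0137] tool y yaw -27.0 t 43.7 F [-0.5 -0.3  0.3] w 0.938
```

Emit:
move_arm --pt "0 0 0 0 0 0 0.03" --pt "0 0 0 0 0 0 0.03" --pt "0 0 0 0 0 0 0.03" --pt "0 0 0 0 0 0 0.03" --pt "0 0 0 0 0 -0.02 0.03" --pt "0 0 0 0 0 -0.05 0.03" --pt "0 0 0 0 0 -0.08 0.03" --pt "0 0 0 0 0 -0.11 0.03" --pt "0 0 0 0 0 -0.14 0.03" --pt "0 0 0 0 0 -0.17 0.03" --grip_force 20

```text
clock: 44.7
position: [0.3656, 0.1827, 0.1565]
ee_rot: [0.852, 0.523, -0.001, -0.001]
ft_force: [-0.1, 0.3, -3.3]
grip_width: 0.582
```

Emit:
move_arm --pt "0 0 0 0 0 -0.04 0.03" --pt "0 0 0 0 0 -0.04 0.03" --pt "0 0 0 0 0 -0.04 0.03" --pt "0 0 0 0 0 -0.04 0.03"

```text
clock: 45.1
position: [0.3655, 0.1825, 0.1943]
ee_rot: [0.853, 0.523, -0.002, -0.001]
ft_force: [-0.4, 0.5, -4.2]
grip_width: 0.582
```

```bash
python3 tq.py w23;python3 -c "
from h import *
rowp([.602,.160,.24],-96.7,0);print(manip.get_obs()['joint_pos'].round(2))"
```

```text
tool tx, F [ 0.227  0.25  -0.272 -4.061] [0.015 0.351 0.529 0.58 ]
[(20, 1), (40, 1), (60, 1), (80, 0), (100, 0), (120, 0), (140, 0), (160, 0), (180, 0), (200, 0), (220, 0), (240, 0), (260, 0), (280, 0), (300, 0), (320, 0)]
rowp [-0.2  0.2 69.7] [ 0.0868  0.2207 -0.0012] | pos [0.3659 0.1827 0.1949] pinch [0.3661 0.1827 0.2399] t 45.3 F [ 0.3  0.1 -2.9] w 0.579 tq [ 0.195  0.014 -0.009]
[-0.58 -0.14  0.01  1.99 -0.    1.3   0.53]
```

Emit:
move_arm --pt "0 0 7 0.008 0.02 -0.01 0.03" --pt "0 0 14 0.017 0.045 -0.01 0.03" --pt "0 0 21 0.026 0.07 -0.01 0.03" --pt "0 0 28 0.035 0.095 -0.01 0.03" --pt "0 0 35 0.045 0.12 -0.01 0.03" --pt "0 0 42 0.055 0.145 -0.01 0.03" --pt "0 0 49 0.065 0.17 -0.01 0.03" --pt "0 0 56 0.075 0.195 -0.01 0.03" --pt "0 0 63 0.087 0.22 -0.01 0.03" --pt "0 0 69.7 0.087 0.22 -0.01 0.03" --grip_force 40

```text
clock: 46.3
position: [0.6042, 0.1598, 0.2034]
ee_rot: [0.998, -0.061, -0.002, 0.0]
ft_force: [-1.1, -0.7, -4.1]
grip_width: 0.581
```

Run:
```python
from h import *
rowp([.602,.160,.21],-96.7,48);print(manip.get_obs()['joint_pos'].round(2))
```

```text
rowp [48.   0.  -0.4] [-0.0023 -0.0334  0.0235] | pos [0.6042 0.1598 0.2034] pinch [0.6044 0.1598 0.2484] t 46.3 F [-1.1 -0.7 -4.1] w 0.581 tq [ 0.176 -0.094 -0.016]
[-0.48  0.33  0.19  1.47 -0.07  1.35 -0.41]
```

Emit:
move_arm --pt "8 0 0 -0.001 -0.005 0.003 0.03" --pt "16 0 0 -0.002 -0.011 0.007 0.03" --pt "24 0 0 -0.002 -0.016 0.011 0.03" --pt "32 0 0 -0.002 -0.022 0.016 0.03" --pt "40 0 0 -0.002 -0.028 0.02 0.03" --pt "48 0 0 -0.002 -0.033 0.0235 0.03" --pt "48 0 0 -0.002 -0.033 0.0235 0.03" --pt "48 0 0 -0.002 -0.033 0.0235 0.03"

```text
clock: 47.1
position: [0.6036, 0.1931, 0.1806]
ee_rot: [0.913, -0.055, 0.021, -0.405]
ft_force: [-0.2, 0.5, -2.7]
grip_width: 0.582
```

```bash
python3 - <<'E'
from h import *
rowp([.602,.160,.145],-96.7,48)
p=cams.camera_params("scene"); o=manip.get_obs(); pin=np.array(o["position"])-R.from_quat(o["ee_rot"]).apply([0,0,.045]); nx=np.array([.993,-.117,0]); ty=np.array([-.117,-.993,0]); up=np.array([0,0,1.])
for al in (0,10,20):
    a=np.radians(al); ax=np.sin(a)*ty-np.cos(a)*up; s=np.cos(a)*ty+np.sin(a)*up
    print(al,[tuple(np.round(proj(p,pin+nx*.025+ax*L+s*.025*k),0)) for L in(.13,-.02) for k in(1,-1)])
u,v=map(int,proj(p,pin-[0,0,.06])); print("col0",u-35)
E
python3 asc.py s4 "[.602,.160,.15]"
```

```text
rowp [ 0.2  0.2 -0.2] [0.0026 0.0484 0.0444] | pos [0.6036 0.1931 0.1806] pinch [0.5999 0.16   0.2108] t 47.1 F [-0.2  0.5 -2.7] w 0.582 tq [-1.289  0.034 -0.044]
0 [(np.float64(307.0), np.float64(238.0)), (np.float64(322.0), np.float64(243.0)), (np.float64(309.0), np.float64(202.0)), (np.float64(326.0), np.float64(208.0))]
10 [(np.float64(300.0), np.float64(234.0)), (np.float64(315.0), np.float64(241.0)), (np.float64(311.0), np.float64(201.0)), (np.float64(327.0), np.float64(209.0))]
20 [(np.float64(294.0), np.float64(229.0)), (np.float64(308.0), np.float64(238.0)), (np.float64(312.0), np.float64(201.0)), (np.float64(328.0), np.float64(211.0))]
col0 284
173 %%%%%%%%%%%%%%*%%%%**%%*%%*++%@%%%+.                                  
175 %%%%%%%%%%%%%%%%%****%%***%%%%%%%%%%:                                 
177 %%%%%%%%%%%%%%%***%%%%%%**%%%%%@**%%%-.                ..             
179 @%%%%%%%%%%%%***%*%*%%%@@%%%%*%%=-+%%%+.                              
181 @@%%%%%%%%%%****%%%*****%%@%%*%%%*==%%%+.                             
183 .%@@@@%%%%%****%%%%%********%@%%**%%%@*-.                 
[... 1712 characters left out ...]
**++**+=:                
231     -*++*%**+++++++++++++*@%******%*********%%%%%**++++**+-           
233   :+*++*%*+++++++++++++++*****%%%%************%%%%%%%%**+++++**+-     
235  :+*++*%*+++++++++++++++++*********%%%*****++++++*%%%*********+++++*+=
237 -*+++*%*+++++++++++++++++++++++*%******%%%+++++++++++++**%**********++
239 *++*%**++++++++++++++++++++++++++++*******++++++++++++++++++**********
241 ++*%*+++++++++++++++++++++++++++++++++++++++++++++++++++++++++++++****
243 +*%*++++++++++++++++++++++++++++++++++++++++++++++++++++++++++++++++++
245 *%*+++++++++++++++++++++++++++++++++++++++++++++++++++++++++++++++++++
247 *+++++++++++++++++++++++++++++++++++++++++++++++++++++++++++++++++++++
```

Run:
```python
from h import *
rowp([.602,.160,.14],-96.7,53)
```

```text
rowp [ 5.1  0.2 -0.1] [0.0023 0.0502 0.0475] | pos [0.604  0.1944 0.182 ] pinch [0.6002 0.1612 0.2122] t 47.15 F [-0.5  0.5 -2.6] w 0.574 tq [-1.307  0.049  0.053]
```

Emit:
move_arm --pt "2 0 0 0.001 0.015 0.014 0.03" --pt "4 0 0 0.002 0.03 0.028 0.03" --pt "5 0 0 0.002 0.042 0.04 0.03" --pt "5 0 0 0.002 0.05 0.0475 0.03" --pt "5 0 0 0.002 0.05 0.0475 0.03" --pt "5 0 0 0.002 0.05 0.0475 0.03"

```text
clock: 47.75
position: [0.6064, 0.1966, 0.1143]
ee_rot: [0.893, -0.051, 0.025, -0.446]
ft_force: [0.2, -0.2, -3.5]
grip_width: 0.579
```

Emit:
move_arm --pt "0 0 0 0 0.0032 0.0024 0.03" --pt "0 0 0 0 0.0064 0.0048 0.03" --pt "0 0 0 0 0.0064 0.0048 0.03"

```text
clock: 48.05
position: [0.6056, 0.1956, 0.1046]
ee_rot: [0.893, -0.053, 0.025, -0.446]
ft_force: [-0.1, 0.0, -4.7]
grip_width: 0.574
```

Emit:
move_arm --pt "0 0 0 0 0.0024 0.0018 0.03" --pt "0 0 0 0 0.0024 0.0018 0.03"

```text
clock: 48.25
position: [0.6057, 0.1955, 0.1015]
ee_rot: [0.893, -0.053, 0.025, -0.446]
ft_force: [-0.5, -0.8, -3.5]
grip_width: 0.575
```

Emit:
move_arm --pt "0 0 0 0 0.0024 0.0018 0.03" --pt "0 0 0 0 0.0024 0.0018 0.03"

```text
clock: 48.45
position: [0.6056, 0.1954, 0.0984]
ee_rot: [0.893, -0.053, 0.024, -0.446]
ft_force: [-0.4, -0.3, -3.4]
grip_width: 0.579
```

Emit:
move_arm --pt "0 0 0 0 0.002 0.0015 0.03" --pt "0 0 0 0 0.002 0.0015 0.03"

```text
clock: 48.65
position: [0.6061, 0.1958, 0.0972]
ee_rot: [0.893, -0.052, 0.025, -0.447]
ft_force: [-1.4, -0.8, 2.9]
grip_width: 0.579
```

Emit:
move_arm --pt "0 0 0 0 0.0016 0.0012 0.03" --pt "0 0 0 0 0.0016 0.0012 0.03"

```text
clock: 48.85
position: [0.6063, 0.1965, 0.0972]
ee_rot: [0.892, -0.052, 0.025, -0.448]
ft_force: [-5.9, -3.0, 15.7]
grip_width: 0.58
```

Contact found; back off slightly, release, retreat, and check.

Emit:
move_arm --pt "0 0 0 0 -0.0016 -0.0012 0.03" --pt "0 0 0 0 -0.0016 -0.0012 0.03" --pt "0 0 0 0 -0.0016 -0.0012 0.06" --pt "0 0 0 0 -0.0016 -0.0012 0.07" --pt "0 0 0 0 -0.0016 -0.0012 0.08" --pt "0 0 0 0 -0.0016 -0.0012 0.08" --pt "0 0 0 0 -0.0016 -0.03 0.08" --pt "0 0 0 0 -0.0016 -0.07 0.08" --pt "0 0 0 0 -0.01 -0.12 0.08" --pt "0 0 0 0 -0.1 -0.2 0.08" --grip_force 20

```text
clock: 49.85
position: [0.5948, 0.0972, 0.2225]
ee_rot: [0.893, -0.057, 0.024, -0.445]
ft_force: [0.9, 0.1, -0.4]
grip_width: 0.941
```

Emit:
move_arm --pt "0 0 0 -0.05 -0.05 -0.03 0.08" --pt "-8 0 0 -0.1 -0.08 -0.06 0.08" --pt "-16 0 0 -0.15 -0.08 -0.09 0.08" --pt "-24 0 0 -0.2 -0.08 -0.12 0.08" --pt "-32 0 0 -0.2 -0.08 -0.15 0.08" --pt "-40 0 0 -0.2 -0.08 -0.15 0.08" --pt "-40 0 0 -0.2 -0.08 -0.15 0.08"

```text
clock: 50.55
position: [0.3882, 0.056, 0.3825]
ee_rot: [0.992, -0.055, 0.009, -0.112]
ft_force: [1.3, 0.2, -0.9]
grip_width: 0.932
```

```bash
python3 asc.py s5 "[.602,.200,.10]"
python3 - <<'E'
from h import *
row([.4,-.1,.4],-90)
p=cams.camera_params("scene"); nx=np.array([.993,-.117,0]); ty=np.array([-.117,-.993,0])
for c in ([.602,.16,0],[.618,.299,0]): print([tuple(np.round(proj(p,np.array(c)+nx*.025+ty*.025*k+[0,0,dz]),0)) for dz in(.003,.153) for k in(1,-1)])
q,it=snap("top","t6"); g=it.astype(int).mean(2); ch=" .:-=+*%@#"
print("top"); 
for r in range(148,226,2): print(r,"".join(ch[max(0,min(9,int(9-g[r,c]/22)))] for c in range(140,270,2)))
E
```

```text
188     .:      . .  ....    ........      .     ........          .......
190    ..   .. ..      ...  ..   ..   ......    ..... .  ............     
192   .-:............. ..      . ...  . .     ...... .. .......   ........
194   ::.....................        .............    ....................
196  :.  ...........................            .........   ..............
198 ................................  ......           .  .......  .......
200 .....................        ..    .....  . ...         .... .........
202 ...........................         ...    .... .  ..          .......
204 ...............................             ....... ...........  .  ..
206 ...................              .  ..... .         ..................
208 ..........................                      ....       ...........
210 ......................    .......                      ......    .....
212 ..................... .-::.         .....           ....       ...... 
214 ...................  .-======-=+:            .....         ......    .
216  :++-.   .........  :-=====--+=-====:.   .  ..
[... 4235 characters left out ...]

206 ..:=+*+++++++++++++++++++++++++++++++++++++++++++++++++++++-..::=
208 ..:=+*+++++++++++++++++++++++++++++++++++++++++++++++++++++:::-++
210 ..:=+++++++++++++++++++++++++++++++++++++++++++++++++++++++::=***
212 ..:=++++++++++++++++++++++++++++++++++++++++++++++++++++++=::+***
214 ..::::---====+++++++++++++++++++++++++++++++++++++++++++++=::+*+*
216 ........:::::::---=====+++++++++++++++++++++++++++++++++++=:-+***
218 ................:::::::::---====++++++++++++++++++++++++++-:=****
220 ..........................::::::::::--====++++++++++++++++-:+****
222 ......................................:::::::---====++++++--++***
224 ...............:.::.:::::....................::::::::::----++=***
```

Run:
```python
from h import *
q,it=load("t6"); im=it.astype(int); g=im.mean(2)
C=np.array([.609,.220]); a=np.radians(83.3); ey=np.array([np.cos(a),np.sin(a)]); ex=np.array([ey[1],-ey[0]])
# pan corners from top px (this print): refine by outer rim
for n,(r0,r1,c0,c1) in {"B":(150,178,148,174),"A":(168,192,204,228)}.items():
    m=np.zeros(g.shape,np.uint8); s=g[r0:r1,c0:c1]; m[r0:r1,c0:c1]=(s>100)&(s<150)
    if n=="B": m&=(cv2.blur(g.astype(np.float32),(3,3))<146).astype(np.uint8)
    k,l,st,c=cv2.connectedComponentsWithStats(m); j=1+np.argmax(st[1:,4])
    ys,xs=np.nonzero(l==j); P=np.array([onz(q,u,v,.153)[:2] for u,v in zip(xs,ys)])
    r=cv2.minAreaRect((P*1000).astype(np.float32)); X=np.array(r[0])/1000
    print(n,"px",c[j],st[j],"rect",np.round(r[0],0),np.round(r[1],0),round(r[2],1),"pan xy",((X-C)@ex).round(3),((X-C)@ey).round(3))
# footprint via scene: top-face centre at z=.153
p,_=load("s5")
for n,u,v in(("A",None,None),):pass
s3,_=load("s3"); u0=int(proj(s3,[.618,.297,.08])[0])-35; X=onz(s3,u0+42.5,235.5,.153); print("B scene",X.round(3))
u0=int(proj(p,[.602,.2,.1])[0])-35; X=onz(p,u0+28.5,220,.153); print("A scene",X.round(3))
# pan rim corners in top view
for n,u,v in [("TL",153,154.5),("TR",262,165),("BL",146.5,213),("BR",256,223)]: print(n,onz(q,u,v,.022).round(3))
```

```text
B px [159.7877095  163.79888268] [149 152  25  26 358] rect [652. 331.] [62. 78.] 83.2 pan xy 0.03 0.115
A px [216.         180.21774194] [208 172  17  17 248] rect [604. 171.] [46. 47.] 83.8 pan xy 0.001 -0.049
B scene [0.618 0.308 0.153]
A scene [0.602 0.174 0.153]
TL [0.722 0.382 0.022]
TR [0.683 0.039 0.022]
BL [0.535 0.399 0.022]
BR [0.498 0.061 0.022]
```

Run:
```python
from h import *
q,it=load("t6"); g=it.astype(int).mean(2)
nx=np.array([.993,-.117,0]); ty=np.array([-.117,-.993,0])
for c in ([.618,.308,.153],[.604,.172,.153]):
    P=np.array([proj(q,np.array(c)+nx*.025*i+ty*.025*j) for i,j in((1,1),(1,-1),(-1,-1),(-1,1))]); print(P.round(0).tolist())
    m=np.zeros(g.shape,np.uint8); cv2.fillPoly(m,[P.round().astype(np.int32)],1); print("inside mean/std",g[m>0].mean().round(1),g[m>0].std().round(1))
for r in range(152,180,2): print(r,g[r,146:182:2].astype(int))
```

```text
[[178.0, 169.0], [161.0, 167.0], [159.0, 184.0], [176.0, 186.0]]
inside mean/std 69.1 24.3
[[225.0, 173.0], [208.0, 171.0], [206.0, 188.0], [223.0, 190.0]]
inside mean/std 109.2 15.1
152 [156 156 155 153 145 143 144 147 149 150 150 150 151 150 151 151 152 152]
154 [157 157 156 146 102  93  98 104 110 114 117 122 130 136 141 142 144 147]
156 [157 156 155 138  88  96 103  88  78  75  75  77  81  83  88  91  98 104]
158 [157 156 155 134  89 110 121 116 105  88  81  71  66  67  67  69  70  71]
160 [158 159 156 126  97 118 122 122 115 111 116 106  91  69  64  63  61  62]
162 [158 157 155 120 108 122 122 121 113 118 122 122 113  77  69  71  71  72]
164 [155 156 150 117 116 122 122 119 114 121 123 121 103  63  62  72  73  72]
166 [157 156 148 121 122 123 123 117 120 123 123 118  85  54  56  68  71  72]
168 [157 157 148 126 123 123 121 113 122 124 123 109  68  55  55  60  69  72]
170 [158 156 140 119 121 123 116 117 124 124 122  94  57  54  53  55  62  70]
172 [156 154 133  86  91 106 107 119 124 123 115  74  53  52  53  54  55  66]
174 [156 155 125  76  63  65  74  94 110 118 100  61  54  53  54  54  53  64]
176 [156 154 118  75  63  58  57  58  68  81  72  54  53  54  53  52  54  67]
178 [158 152 111  73  64  64  61  56  56  57  56  54  53  53  53  53  60  69]
```

```bash
python3 asc.py s6 "[.645,.33,.08]"
python3 - <<'E'
from h import *
q,it=load("t6"); g=it.astype(int).mean(2).astype(np.uint8)
m=np.zeros(g.shape,np.uint8); s=g[155:179,150:174]; m[155:179,150:174]=((s>100)&(s<130)); m[:158,150:158]=0
k,l,st,c=cv2.connectedComponentsWithStats(m); j=1+np.argmax(st[1:,4]); ys,xs=np.nonzero(l==j)
P=np.array([onz(q,u,v,.153)[:2] for u,v in zip(xs,ys)]); r=cv2.minAreaRect((P*1000).astype(np.float32)); print(r)
C=np.array([.6095,.2205]);a=np.radians(83.3); ey=np.array([np.cos(a),np.sin(a)]); ex=np.array([ey[1],-ey[0]]); X=np.array(r[0])/1000; print("pan",(X-C)@ex,(X-C)@ey)
p=cams.camera_params("scene"); B=cv2.boxPoints(r)/1000
u0=int(proj(p,[.645,.33,.08])[0])-35; print("u0",u0)
for z in(.003,.153): print(z,[(round(proj(p,[*b,z])[0]-u0),round(proj(p,[*b,z])[1])) for b in B])
print([( (b-C)@ex, (b-C)@ey) for b in B])
E
```

```text
215          ......       .......   ..........  ......................... 
217   .........  . ...................... ................................
219  ..... ...............................................................
221  .....................................................................
223  ....  ...............................................................
225 .....  ...............................................................
227    ...................................................................
229 =:.    ...............................................................
231 +++**+-.     .........................................................
233 %%**+++++**+-.   .....................................................
235 %%********+++++*+=-. .................................................
237 +++*************+++++*+-. ........ :--:. .............................
239 ++++++++*************++++++*+-.  :--------:  .........................
241 ++++++++++++++************++++++=---------=+-:. ......................
243 +++++++++++++++++++++*********=---------=+=---
[... 1578 characters left out ...]
++: .................
287 ..    .-*%***+++++++++++++++++++++++++++++++++++++: ..................
289 ........   .-*%***+++++++++++++++++++++++++++++++-....................
((644.4253540039062, 332.36614990234375), (53.30215072631836, 67.30476379394531), 83.17132568359375)
pan 0.0216353303558501 0.11517694355497128
u0 335
0.003 [(28, 266), (20, 282), (38, 289), (45, 272)]
0.153 [(35, 233), (27, 250), (46, 257), (53, 240)]
[(np.float64(-0.012076763042001542), np.float64(0.08860155564663391)), (np.float64(0.05522776170756016), np.float64(0.08845035272470744)), (np.float64(0.055347439466714665), np.float64(0.14175234075096202)), (np.float64(-0.01195708528284705), np.float64(0.1419035436728885))]
```

Run:
```python
from h import *
p=cams.camera_params("scene"); u0=335
C=np.array([.6095,.2205]);a=np.radians(83.3); ey=np.array([np.cos(a),np.sin(a)]); ex=np.array([ey[1],-ey[0]])
T=np.array([onz(p,u0+u,v,.153)[:2] for u,v in((36,237),(27.5,246.5),(42,254.5),(51.5,246))])
print("top pan",[((t-C)@ex).round(3) for t in T],[((t-C)@ey).round(3) for t in T],"centre",((T.mean(0)-C)@ex).round(3),((T.mean(0)-C)@ey).round(3),"sides",np.linalg.norm(T-np.roll(T,1,0),axis=1).round(3))
B=np.array([onz(p,u0+u,v,.003)[:2] for u,v in((21,275.5),(34,285.5))]); print("bottom pan",[((t-C)@ex).round(3) for t in B],[((t-C)@ey).round(3) for t in B])
print("top minus bottom (left,front)",(T[1:3]-B).round(3).tolist())
```

```text
top pan [np.float64(0.0), np.float64(0.043), np.float64(0.053), np.float64(0.013)] [np.float64(0.096), np.float64(0.086), np.float64(0.13), np.float64(0.145)] centre 0.027 0.114 sides [0.05  0.044 0.045 0.043]
bottom pan [np.float64(0.031), np.float64(0.048)] [np.float64(0.082), np.float64(0.128)]
top minus bottom (left,front) [[0.013, 0.003], [0.005, 0.002]]
```

```bash
python3 -c "
from h import *
print(manip.hand_in())"
```

```text
the job is handed in; nothing more can be done
None
```

The job is handed in, at about 51 s on the robot's clock. No verdict is reported.

**Slicer**
- I swung the keeper open to about 1.65 rad. My first attempt passed above the peg and moved nothing; the second, lower one worked.
- I laid the blade on the bridge and let go of it. A close picture showed the pin centred in the notch.
- I swung the keeper back until it met its stop. A later picture shows it lying across the blade.

**Cases**
- Only two grey cases showed in the camera views. I left the red and purple look-alikes alone.
- I lifted each case by its middle to find the heavy end. The visible tilt was too slight to be sure, so I went by the moment at the wrist: about 0.13 N m loaded against about 0 to 0.04 unloaded. The readings pointed clearly to one end for both cases.
- Both cases now stand in the pan, heavy end down.

**Last checks**
- **First case:** after it was placed, it had shifted about 3 cm in the pan. This was either the random knock or a brush from the hand; I could not tell which. It still stands upright by the scene camera, with about 14 mm to the nearest rim. One edge read up to 13 mm off vertical over its height, near what coarse pixels allow, and I did not reposition it.
- **Second case:** it stands close to its spot, well clear of the rim.
- **How they were made:** these checks used pixel measurements, because I had used all 16 viewed pictures. I did not look at the slicer again after the cases were moved.

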